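# Take a stained coat-hook plate off the drying rack and load the drilling fixture

## Robot

A 7-joint arm with a two-finger parallel gripper is mounted at the origin on the work surface. World frame = base frame: x ahead of the robot, y to its left, z up, the work surface at z = 0. Lengths are in mm, angles in rad, forces in N, time in s.
With the tool pointing down it reaches from about 425 to 875 mm from the base axis. Payload 4.7 kg.
Tool frame: the origin (TCP) lies at the very end of the fingers, on their centre line; the grasp point (between the pads) lies r.pinch_z behind it (r.pinch_z is the distance from the TCP to the grasp point, in mm); z points along the fingers, y is the direction in which the jaws open and shut (so a half turn about z gives the same grasp; the last joint's range is limited). The gripper opens to 87 mm and grips with 3 to 60 N. Pads are 19 mm wide; open, the fingers measure 117 mm over their backs; the gripper's body (75 mm by 190 mm) begins 51 mm behind the grasp point.
Start: joints at [0.014, 0.321, -0.07, 1.45, 0.023, 1.371, -0.057], TCP at [650.02, -0.025, 222.587] pointing down, gripper open.
Joint ranges: [-2.86, 2.86], [-0.3, 2.09], [-1.38, 1.24], [0.06, 2.45], [-1.56, 4.7], [0.09, 2.05], [-2.69, 2.69]. Speed limits (rad/s): [2.57, 2.57, 3.14, 3.14, 3.14, 3.14, 3.14].

## Interface

Orientations are given as a rotation vector (axis times angle).
In Python, from workcell import r, imaging gives the robot as it stands.
- The arm moves only by the tool apply_moves, never from a script. Its argument "steps" is a list of rows, each a list of 7 numbers: the turn, a rotation vector about the tool's x, y, z in degrees, then the shift along the tool's x, y, z in mm, then the opening, from 0 (shut) to 1 (fully open). In form: [[ax, ay, az, tx, ty, tz, grip], ...]. A call has 1 to 20 rows; each row shifts and turns the commanded pose from where the row before left it, along the tool's axes as they then stand; what a row does not reach is not made up. A row lasts 1/8 s, in which the tool goes at most 62.5 mm and 10.7 degrees, less where a joint would pass 70% of its speed; a pose out of reach is approached as far as the arm can. A call is refused whole if a number of a shift passes 62.5 or a number of a turn 10.7, either way. A call with a gripper value outside its range is refused whole. The fingers move at their own pace and stop on an object; the grip force is fixed at half the most. Time passes only in rows, so rows that do not move let the fingers close. It gives the time, the measured TCP pose, the force and the opening at its end, in the units of the state.
- r.get_state(): the state, without advancing time (a new reading comes with each control period).
- imaging.snapshot(name): name is "scene" or "side" or "wrist"; returns the picture (420x560x3 uint8, red, green, blue); there is no depth.
- imaging.camera_info(name): a dict with "intrinsics" (3x3 intrinsics, pixels), "pose" (4x4, takes a point from camera to world coordinates). Camera axes: x right, y down, z forward; pixel columns grow to the right and rows downward; lengths in mm; the calibration is good to about 2 mm. The wrist camera is an equidistant fisheye: a pixel r from the principal point sees the ray r / f radians off the axis. A picture is of the moment at which its call begins: read the wrist's pose just before it. camera_info takes no time and is no camera call; for the wrist camera it gives the pose at the moment of the call.
- r.job_done(): hands the job in, once; it reports no verdict.
The state is a dict: "t": time; "joints": joint angles; "joint_velocities": joint speeds; "joint_torque": joint torques, N m; "tool_pos": TCP position; "orientation": TCP orientation; "contact_force": force on the tool from outside, world axes, zero at the start; "ft_torque": the same for the moment, N m; "grip_width": opening from 0.0 (shut) to 1.0 (fully open).
Only numpy, scipy, OpenCV 4.12 (cv2) and the standard library are available. Lean on these libraries where they do the work, as an engineer would, in place of code of your own. Each camera call takes 0.05 s, during which the arm holds its last target.

## Task

The dark-stained coat-hook plate hanging on the sloping drying rack is dry and next to be drilled: lift its bored end over the upturned tip of its peg and draw it off without forcing it against the rack. Load it into the drilling fixture with the stained face up and the bored end towards the end stop, flat on the base and slid fully home against both side stops and the end stop, then let go of it. Leave the two pale plates hanging and the tin and the brush where they are.

Things in the scene. Friction and masses are not known exactly. Their poses are not given: they have to be found in the camera images.
- plate_dark: Dark brown stained coat-hook plate: hardwood, 130 x 60 x 18 mm, about 95 g, 25 mm through bore 24 mm from one end. Origin at the centre of its pale back face; x along its length to the bored end, y across the 60 mm width, z out of the stained face (at z = 18 mm). It starts hanging by its bore on one peg, back flat on the rack's rails, stained face out, bored end up the slope.
- plate_dark_bore (a point): Centre of the dark plate's bore at the stained face (x = +41 mm, y = 0, z = 18 mm in the plate's frame). While it hangs, the bore's upper edge rests on the peg: the plate must rise 10 to 20 mm up the slope to pass straight out over the upturned tip.
- plate_pale_a: A pale blond finished plate of the same size, bore and axes, hanging on another peg. Leave it there.
- plate_pale_b: A second pale plate of the same size, bore and axes, hanging on the remaining peg. Leave it there.
- rack: Fixed open wooden drying rack, 428 mm wide, 240 mm high, leaning back 30 degrees from vertical. Origin on the bench at the foot of its front, mid width; x level to its back, y along its width, z up. In its frame the front plane runs up the slope along (0.5, 0, 0.866) and faces (-0.866, 0, 0.5). Rails lie in it 90 to 125 and 185 to 230 mm up the slope, open between.
- peg_rail (a point): Point on the front of the rack's upper rail at the root of the middle peg, 210 mm up the slope. The three pegs stand square out of the rail, 125 mm apart: steel wire 5 mm thick, straight for 44 mm, then bent 45 degrees up the slope for the last 10 mm out; overall 57 mm long, tip 12.5 mm above the peg's axis.
- peg_right (a point): Right-hand peg (rack y = -125 mm) of the three wire pegs: point at the top of its upturned tip, 54 mm out from the rail and 222.5 mm up the slope. Axes as the rack's. 
- peg_mid (a point): Middle peg (rack y = 0) of the three wire pegs: point at the top of its upturned tip, 54 mm out from the rail and 222.5 mm up the slope. Axes as the rack's. 
- peg_left (a point): Left-hand peg (rack y = +125 mm) of the three wire pegs: point at the top of its upturned tip, 54 mm out from the rail and 222.5 mm up the slope. Axes as the rack's. 
- fixture: Fixed drilling fixture: white-faced base board 250 x 125 x 18 mm on the bench (x -150 to +100, y -57.5 to +67.5 mm) with three hardwood stops standing 20 mm above it. Origin on the bench under the centre of the loaded plate; x along the plate towards the end stop, y towards the side stops, z up.
- fixture_seat (a point): Point on top of the fixture's base (18 mm above the bench) where the plate's origin lies when the plate is fully home, x to the end stop. Axes as the fixture's.
- end_stop (a point): Top edge of the end stop's face, at fixture x = +65 mm, 20 mm above the base. The stop is 40 mm wide, centred on y = 0, and 28 mm deep.
- side_stops (a point): Midway between the two side stops on the line of their faces, at fixture y = +30 mm, 20 mm above the base. Each stop is 28 x 28 mm; they are centred at fixture x = -48 and +48 mm, with an open gap of 68 mm between them where a finger fits.
- clamp (a point): Foot of a steel toggle clamp with a red handle, standing swung open at the fixture's near end between fixture x = -185 and -90 mm, up to 125 mm above the bench. It is rigid and is not used.
- stain_tin: Closed round metal tin, 84 mm in diameter and 100 mm high, standing on the bench; origin at the centre of its underside. Leave it.
- brush: Brush about 200 mm long lying on the bench, origin near its middle on the underside, x along it. Leave it.
Mind the look-alikes: they are no part of the job. What is meant by the plate_dark is not orange, and is the larger of those in its own colour.

How it is judged (in metres and radians):
On the way, in this order (a step that is already met when the one before it is completed fails the run):
1. the dark plate is off its peg and carried, held in the gripper, at least 100 mm from where it hung (distance of plate_dark from where it was at the start of the episode above 0.1 m and contact force between the fingers and plate_dark above 0.5 N), for 0.1 s.
2. the dark plate lies flat on the fixture's base, stained face up (z of plate_dark in the frame of fixture between 0.016 and 0.0205 m and angle between plate_dark's own z axis and vertical below 0.05 rad and horizontal distance between plate_dark and fixture_seat below 0.06 m), for 0.1 s.
At the end, for the whole second after the job is handed in: The dark plate lies released and at rest in the fixture, stained face up, bored end to the end stop, flat, within 2 mm of fully home on the base, side stops and end stop, square within 0.03 rad; pale plates, tin and brush within 30 mm of where they were (x of plate_dark in the frame of fixture_seat between -0.002 and 0.002 m and y of plate_dark in the frame of fixture_seat between -0.002 and 0.002 m and z of plate_dark in the frame of fixture_seat between -0.002 and 0.002 m and angle between plate_dark's own z axis and vertical below 0.03 rad and angle between the x axis of plate_dark and the x axis of fixture, either way round below 0.03 rad and x of plate_dark_bore in the frame of fixture above 0.03 m and linear speed of plate_dark below 0.01 m/s and distance of each of plate_pale_a, plate_pale_b, stain_tin, brush from where it was at the start of the episode below 0.03 m); the robot touches nothing.
It fails at once if the dark plate is forced against the rack or its pegs (more than 25 N) (contact force between plate_dark and rack above 25 N).
It fails at once if a pale plate is knocked off or shifted more than 30 mm, or the tin or the brush is moved more than 30 mm (distance of any of plate_pale_a, plate_pale_b, stain_tin, brush from where it was at the start of the episode above 0.03 m).
It also fails if it takes over 48 s, if anything falls off the work surface, if the arm or the gripper's body presses on something with over 40 N, if the wrist force passes 120 N, or if a joint passes its speed limit or range.

## Working session

There is one attempt and no reset: what is moved stays moved. The work goes in short steps, Python scripts to look and compute and a tool call to move; the robot and the scene stay as the last step left them, time stands still between calls to the robot, and variables do not carry over. Pictures are saved under pics/ and viewed, and the job is handed in when it is done.

Besides the shell and the picture viewer there is one more tool, called after "Call:" as name([rows], argument=value, ...), one row to a line, values as JSON. apply_moves: Moves the arm, as the interface text tells. Its arguments: {"type":"object","properties":{"steps":{"type":"array"}},"required":["steps"]}

```bash
ls; mkdir -p pics; python3 - <<'E'
from workcell import r, imaging
import cv2,numpy as np
print(r.get_state(), r.pinch_z)
for n in ["scene","side","wrist"]:
    i=imaging.camera_info(n); print(n,np.round(i["intrinsics"],1).tolist(),np.round(i["pose"],3).tolist())
    cv2.imwrite(f"pics/{n}0.png",imaging.snapshot(n)[:,:,::-1])
E
```

```text
pics
{'t': 0.0, 'joints': array([ 0.01409266,  0.3218045 , -0.07009753,  1.45169898,  0.02261251,
        1.37078347, -0.05687005]), 'joint_velocities': array([ 0.00032511,  0.00049407,  0.00037767,  0.00079592,  0.00022945,
       -0.00113368, -0.00071006]), 'joint_torque': array([-2.58547143e-04, -4.91284704e+01, -4.03903294e-01, -3.12526345e+01,
       -6.40594075e-02,  4.37659642e-02,  1.61017233e-04]), 'tool_pos': array([ 6.49439407e+02, -4.19465846e-02,  2.21461592e+02]), 'orientation': array([-2.22045047, -2.22063483,  0.00223325]), 'contact_force': array([-0.99531757, -0.46053176, -0.34811274]), 'ft_torque': array([0.03741019, 0.02744914, 0.02594967]), 'grip_width': 0.9977245422173688} 18.700000000000003
scene [[379.1, 0.0, 277.3], [0.0, 379.1, 212.4], [0.0, 0.0, 1.0]] [[0.557, 0.634, -0.536, 1116.033], [0.831, -0.415, 0.372, -288.216], [0.013, -0.653, -0.758, 892.346], [0.0, 0.0, 0.0, 1.0]]
side [[486.5, 0.0, 269.1], [0.0, 486.5, 209.0], [0.0, 0.0, 1.0]] [[0.912, -0.286, 0.294, 226.267], [-0.41, -0.61, 0.678, -763.302], [-0.015, -0.739, -0.673, 979.73], [0.0, 0.0, 0.0, 1.0]]
wrist [[325.2, 0.0, 278.1], [0.0, 325.2, 208.3], [0.0, 0.0, 1.0]] [[1.0, 0.001, -0.003, 648.993], [0.0, -0.959, -0.284, 76.417], [-0.003, 0.284, -0.959, 384.621], [0.0, 0.0, 0.0, 1.0]]
```

View pics/scene0.png

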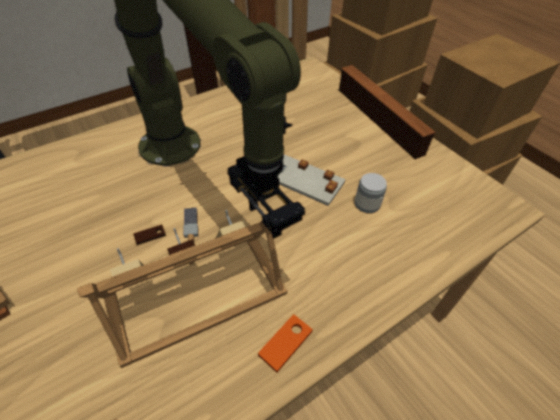

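View pics/side0.png

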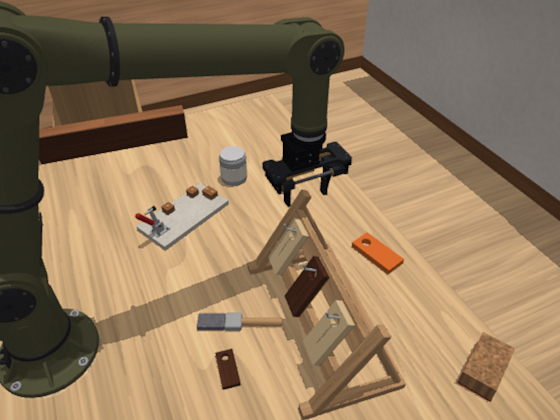

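View pics/wrist0.png

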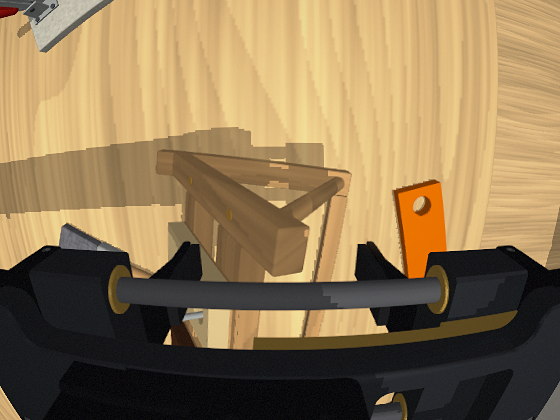

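```bash
python3 - <<'E'
import cv2
s=cv2.imread("pics/side0.png")
cv2.imwrite("pics/c1.png",cv2.resize(s[180:420,240:420],None,fx=3.3,fy=2.5*1,interpolation=cv2.INTER_CUBIC)) if 0 else cv2.imwrite("pics/c1.png",cv2.resize(s[185:385,240:420],None,fx=3,fy=3,interpolation=cv2.INTER_CUBIC))
cv2.imwrite("pics/c2.png",cv2.resize(s[140:260,120:260],None,fx=5,fy=5,interpolation=cv2.INTER_CUBIC))
E
```

```text
(no output)
```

View pics/c1.png

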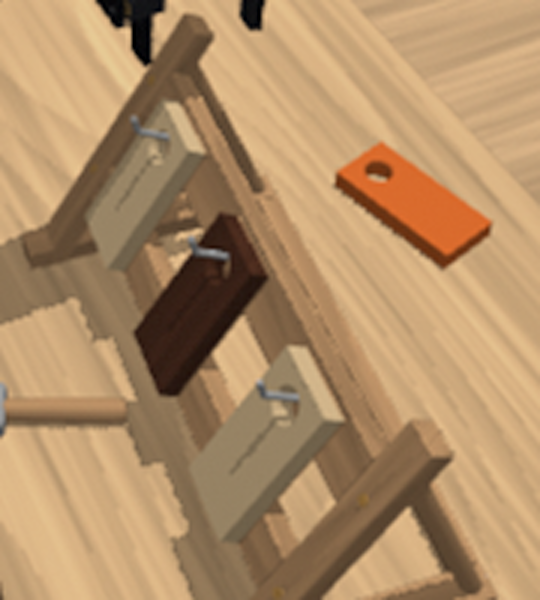

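View pics/c2.png

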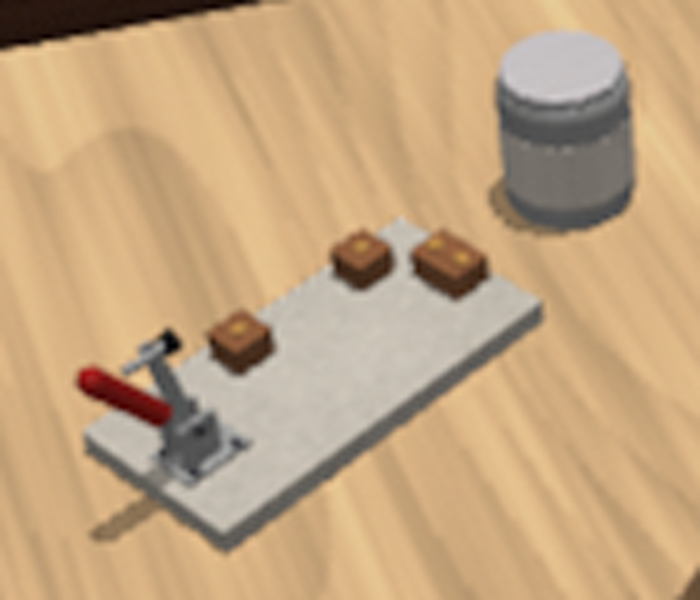

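```bash
cat > h.py <<'E'
import numpy as np, cv2
from workcell import r, imaging
def ray(n,uv,info=None):
    i=info or imaging.camera_info(n);K=np.array(i["intrinsics"]);P=np.array(i["pose"])
    x=(uv[0]-K[0,2])/K[0,0];y=(uv[1]-K[1,2])/K[1,1]
    if n=="wrist":
        t=np.hypot(x,y);s=np.sin(t)/t if t>1e-9 else 1
        d=np.array([x*s,y*s,np.cos(t)])
    else: d=np.array([x,y,1.])
    d=P[:3,:3]@d
    return P[:3,3],d/np.linalg.norm(d)
def onz(n,uv,z,info=None):
    o,d=ray(n,uv,info); return o+d*(z-o[2])/d[2]
def tri(rays):
    A=np.zeros((3,3));b=np.zeros(3)
    for o,d in rays:
        M=np.eye(3)-np.outer(d,d);A+=M;b+=M@o
    p=np.linalg.solve(A,b);return p,[np.linalg.norm((np.eye(3)-np.outer(d,d))@(p-o)) for o,d in rays]
def proj(n,p,info=None):
    i=info or imaging.camera_info(n);K=np.array(i["intrinsics"]);P=np.array(i["pose"])
    c=P[:3,:3].T@(np.asarray(p)-P[:3,3])
    if n=="wrist":
        t=np.arctan2(np.hypot(c[0],c[1]),c[2]);k=t/np.hypot(c[0],c[1]);x,y=c[0]*k,c[1]*k
    else:x,y=c[0]/c[2],c[1]/c[2]
    return np.array([K[0,0]*x+K[0,2],K[1,1]*y+K[1,2]])
E
python3 - <<'E'
from h import *
np.set_printoptions(precision=1,suppress=True)
print("fix")
for c in [(226,530),(542,305),(400,218),(87,435)]:
    print(onz("side",(c[0]/5+120,c[1]/5+140),18))
print("pegs")
for c,s in [((260,388),(121,251)),((195,245),(177,231)),((135,125),(229,215))]:
    uv=(c[0]/3+240,c[1]/3+185)
    print(onz("side",uv,219.7),onz("scene",s,219.7),tri([ray("side",uv),ray("scene",s)]))
s=cv2.imread("pics/scene0.png")
cv2.imwrite("pics/d1.png",cv2.resize(s[190:370,70:300],None,fx=3.3,fy=3.3,interpolation=cv2.INTER_CUBIC))
cv2.imwrite("pics/d2.png",cv2.resize(s[140:220,260:400],None,fx=5,fy=5,interpolation=cv2.INTER_CUBIC))
E
```

```text
fix
[329.5 189.5  18. ]
[551.1 290.   18. ]
[499.7 405.1  18. ]
[277.3 295.4  18. ]
pegs
[ 536.1 -310.2  219.7] [ 547.3 -298.6  219.7] (array([ 539.9, -300.9,  208.7]), [np.float64(2.602967038254768), np.float64(2.6029670382548113)])
[ 553.3 -188.9  219.7] [ 562.6 -176.4  219.7] (array([ 556.9, -177.7,  209.8]), [np.float64(3.2782415347811757), np.float64(3.278241534781156)])
[566.8 -65.9 219.7] [585.  -56.4 219.7] (array([573.5, -51.6, 204.7]), [np.float64(0.4194410986952069), np.float64(0.4194410986952753)])
```

View pics/d1.png

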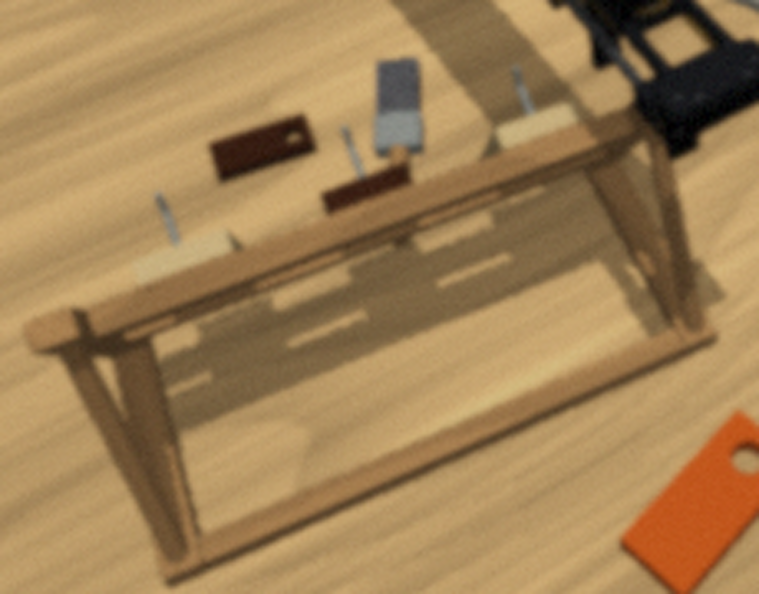

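View pics/d2.png

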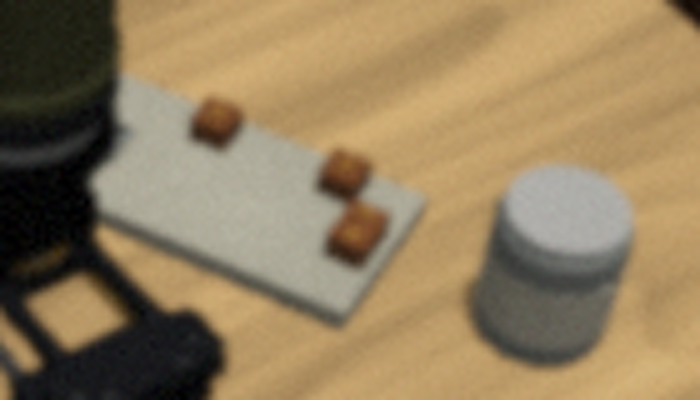

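```bash
python3 - <<'E'
from h import *
np.set_printoptions(precision=1,suppress=True)
for c,s in [((259,386),(157,197)),((194,244),(344,130)),((134,122),(516,70))]:
    uv=(c[0]/3+240,c[1]/3+185); sv=(s[0]/3.3+70,s[1]/3.3+190)
    print(onz("side",uv,219.7),onz("scene",sv,219.7),tri([ray("side",uv),ray("scene",sv)]))
print("fix scene")
for c in [(340,315),(427,200)]: print(onz("scene",(c[0]/5+260,c[1]/5+140),18))
print(r.get_state()['tool_pos'],proj("side",[650,0,222]),proj("scene",[650,0,222]))
E
```

```text
[ 536.3 -308.6  219.7] [ 540.  -303.5  219.7] (array([ 537.5, -304.8,  215.7]), [np.float64(1.3744695725015579), np.float64(1.3744695725014289)])
[ 553.1 -187.8  219.7] [ 555.  -179.7  219.7] (array([ 554.1, -181.7,  216. ]), [np.float64(2.920323200784076), np.float64(2.9203232007842077)])
[567.5 -62.7 219.7] [571.4 -55.9 219.7] (array([569.3, -56.2, 215.2]), [np.float64(1.9246040176348786), np.float64(1.9246040176349408)])
fix scene
[551.3 294.9  18. ]
[502.7 407.5  18. ]
[649.6  -0.  221.7] [304.7 197.9] [264.5 222.2]
```

Call:
apply_moves([
  [0, 0, 0, 0, 0, -50, 1],
  [0, 0, 0, 0, 0, -50, 1],
  [0, 0, 0, -30, -40, 0, 1],
  [0, 0, 0, -30, -40, 0, 1],
  [0, 0, 0, -30, -40, 0, 1],
  [0, 0, 0, -30, -40, 0, 1],
  [0, 0, 0, -30, -40, 0, 1],
  [0, 0, 10, 0, 0, 0, 1],
  [0, 0, 10, 0, 0, 0, 1],
  [0, 0, 10, 0, 0, 0, 1],
  [0, 0, 10, 0, 0, 0, 1],
  [0, 0, 10, 0, 0, 0, 1],
  [0, 0, 10, 0, 0, 0, 1],
  [0, 0, 10, 0, 0, 0, 1],
  [0, 0, 10, 0, 0, 0, 1],
  [0, 0, 10, 0, 0, 0, 1],
  [0, 0, 7.3, 0, 0, 0, 1],
])

```text
t: 2.28
tool_pos: [449.8, -150.0, 322.3]
orientation: [-3.135, 0.207, 0.001]
contact_force: [0.6, -0.4, 0.3]
grip_width: 1.002
```

```bash
python3 - <<'E'
from h import *
print(r.get_state()['joints'])
cv2.imwrite("pics/w1.png",imaging.snapshot("wrist")[:,:,::-1])
E
```

```text
[ 2.80030252e-01 -8.28320168e-02 -1.32689611e-02  1.70183672e+00
 -1.06985054e-03  1.52307043e+00 -1.43593581e+00]
```

View pics/w1.png

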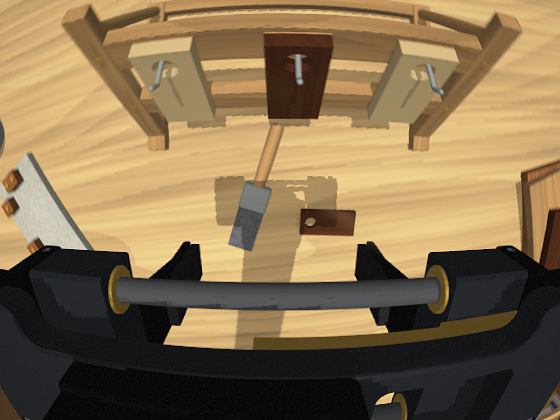

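```bash
python3 - <<'E'
from h import *
s=cv2.imread("pics/w1.png")
cv2.imwrite("pics/w1c.png",cv2.resize(s[0:150,95:355][:, :],None,fx=3,fy=3,interpolation=cv2.INTER_CUBIC))
cv2.imwrite("pics/w1d.png",cv2.resize(s[0:160,300:530][:, :],None,fx=3.4,fy=3.4,interpolation=cv2.INTER_CUBIC))
i=imaging.camera_info("wrist");np.savez("w1.npz",pose=i["pose"],intrinsics=i["intrinsics"])
print(proj("wrist",[554,-184,219.7]),i["pose"])
E
```

```text
[300.52312164  77.44493274] [[-1.34830808e-01 -9.49821835e-01 -2.82239500e-01  5.26243082e+02]
 [-9.90868521e-01  1.29382355e-01  3.79444315e-02 -1.61953631e+02]
 [ 4.76361623e-04  2.84778314e-01 -9.58593284e-01  4.85333851e+02]
 [ 0.00000000e+00  0.00000000e+00  0.00000000e+00  1.00000000e+00]]
```

View pics/w1c.png

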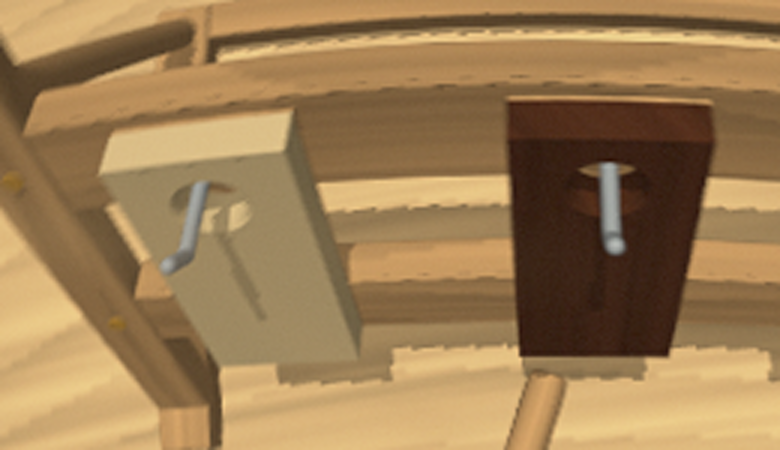

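View pics/w1d.png

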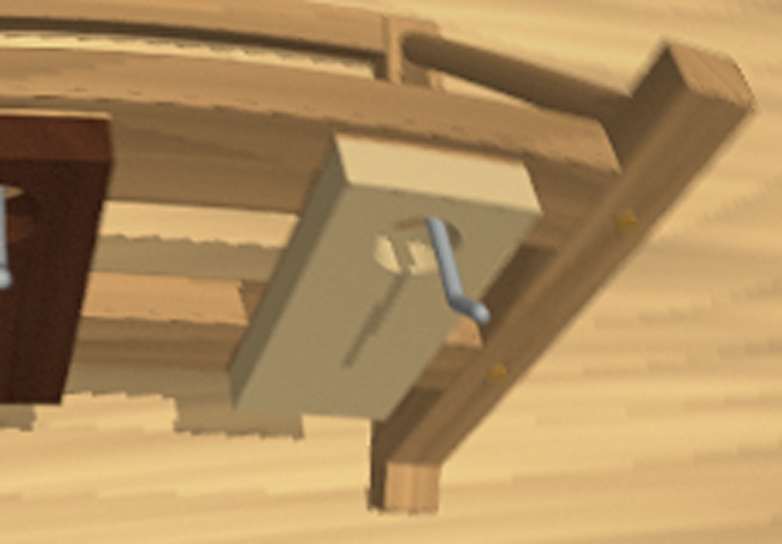

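```bash
python3 - <<'E'
from h import *
np.set_printoptions(precision=1,suppress=True)
i=dict(np.load("w1.npz"))
W=lambda u,v:(u/3+95,v/3)
side=lambda c:(c[0]/3+240,c[1]/3+185)
sc=lambda s:(s[0]/3.3+70,s[1]/3.3+190)
for n,p,c,s in [("L",W(166,270),(134,122),(516,70)),("M",W(616,250),(194,244),(344,130)),("R",(485/3.4+300,316/3.4),(259,386),(157,197))]:
    print(n,onz("wrist",p,219.7,i),tri([ray("wrist",p,i),ray("side",side(c)),ray("scene",sc(s))]))
TL=onz("wrist",W(509,140),203,i);TR=onz("wrist",W(713,142),203,i)
BL=onz("wrist",W(520,355),90.4,i);BR=onz("wrist",W(668,356),90.4,i)
print(TL,TR,np.linalg.norm(TL-TR));print(BL,BR,np.linalg.norm(BL-BR)); print(np.linalg.norm(TL-BL))
print(np.degrees(np.arctan2(*(TL-TR)[:2])),np.degrees(np.arctan2(*(BL-BR)[:2])), TL+TR-BL-BR)
# feet of uprights w1d: (412,465..510)
for q in [(385,508),(438,512)]: print(onz("wrist",(q[0]/3.4+300,q[1]/3.4),0,i))
for q in [(160,405),(208,405)]: print(onz("wrist",W(*q),0,i))
E
```

```text
L [565.7 -58.7 219.7] (array([568.1, -56.2, 214.5]), [np.float64(1.7369213769623975), np.float64(2.3785085869281417), np.float64(1.9935546711502916)])
M [ 549.2 -183.2  219.7] (array([ 552.2, -182.4,  215.8]), [np.float64(2.9109903714968666), np.float64(3.4836490518497008), np.float64(3.291936263992515)])
R [ 532.9 -308.2  219.7] (array([ 535.7, -306.6,  217.5]), [np.float64(3.732753432431042), np.float64(1.6298788913153683), np.float64(3.5114185346767113)])
[ 587.  -158.8  203. ] [ 579.7 -216.7  203. ] 58.3256672648772
[ 523.1 -149.9   90.4] [ 515.2 -208.8   90.4] 59.39301051864261
129.76447970922848
7.119483650419849 7.657327472884588 [128.4 -16.8 225.2]
[ 450.8 -367.7    0. ]
[ 446.5 -395.8    0. ]
[529.1  42.1   0. ]
[524.   15.3   0. ]
```

Call:
apply_moves([
  [0, 10, 0, 0, 0, 0, 1],
  [0, 10, 0, 0, 0, 0, 1],
  [0, 10, 0, 0, 0, 0, 1],
])

```text
t: 2.7
tool_pos: [473.1, -147.9, 302.6]
orientation: [-3.085, 0.175, -0.526]
contact_force: [0.1, -0.1, 0.3]
grip_width: 1.007
```

```bash
python3 - <<'E'
from workcell import r
s=r.get_state();print(s['joints'],s['tool_pos'],s['orientation'],s['t'])
E
```

```text
[ 0.74432173 -0.28978422 -0.33715018  1.93962809 -0.23326044  1.16664647
 -1.22025599] [ 473.13280333 -147.9340883   302.63754026] [-3.0854669   0.17482615 -0.52635488] 2.7
```

Call:
apply_moves([
  [0, 10, 0, 0, 0, 0, 1],
  [0, 10, 0, 0, 0, 0, 1],
  [0, 10, 0, 0, 0, 0, 1],
])

```text
t: 3.08
tool_pos: [500.7, -160.3, 252.7]
orientation: [-3.007, 0.192, -0.775]
contact_force: [-1.0, -2.0, 1.5]
grip_width: 1.003
```

```bash
python3 - <<'E'
from workcell import r
s=r.get_state();print(s['joints'],s['tool_pos'],s['orientation'],s['t'])
E
```

```text
[ 0.55234529 -0.29929827 -0.13534836  2.10645092 -0.30487107  0.88431084
 -1.14443259] [ 500.7074786  -160.2592822   252.74206619] [-3.00655032  0.19211684 -0.77504324] 3.075
```

```bash
cat > fit.py <<'E'
import numpy as np, itertools
from scipy.spatial.transform import Rotation as R
D=[([0.01409266,0.3218045,-0.07009753,1.45169898,0.02261251,1.37078347,-0.05687005],[649.44,-.04,221.46],[-2.22045047,-2.22063483,0.00223325]),
([.280030252,-.0828320168,-.0132689611,1.70183672,-.00106985,1.52307043,-1.43593581],[449.8,-150,322.3],[-3.135,.207,.001]),
([0.74432173,-0.28978422,-0.33715018,1.93962809,-0.23326044,1.16664647,-1.22025599],[473.1328,-147.934,302.6375],[-3.0854669,0.17482615,-0.52635488]),
([0.55234529,-0.29929827,-0.13534836,2.10645092,-0.30487107,0.88431084,-1.14443259],[500.7075,-160.259,252.742],[-3.00655032,0.19211684,-0.77504324])]
def chain(q,sg):
    Rs=[];A=R.identity()
    for k in range(7):
        A=A*R.from_euler('z' if k%2==0 else 'y',sg[k]*q[k]); Rs.append(A)
    return Rs
if __name__=="__main__":
    res=[]
    for sg in itertools.product([1,-1],repeat=7):
        if sg[1]!=1: continue
        C=[chain(q,sg)[-1].inv()*R.from_rotvec(o) for q,_,o in D]
        m=R.concatenate(C).mean(); e=max((m.inv()*c).magnitude() for c in C)
        res.append((e,sg,m.as_rotvec()))
    res.sort(key=lambda t:t[0])
    for t in res[:4]: print(t)
    sg=res[0][1]
    A=[];b=[]
    for q,p,o in D:
        Rs=[x.as_matrix() for x in chain(q,sg)]
        A.append(np.c_[[0,0,1],Rs[1][:,2],Rs[1][:,0],Rs[3][:,2],Rs[3][:,0],Rs[5][:,2],Rs[5][:,0]]);b.append(p)
    A=np.vstack(A);b=np.hstack(b)
    x,rs,rk,sv=np.linalg.lstsq(A,b,rcond=None);print(np.round(x,1),rk,sv,np.round(A@x-b,1))
E
python3 fit.py
```

```text
(0.0002725224954216529, (-1, 1, -1, 1, -1, 1, -1), array([-3.57130485e-05, -8.69902605e-05,  1.57076339e+00]))
(0.35286879757139944, (-1, 1, -1, 1, 1, 1, -1), array([0.10683033, 0.22577541, 1.7034287 ]))
(0.4041908164216425, (-1, 1, 1, 1, -1, 1, -1), array([ 0.04851201, -0.00226226,  1.3030506 ]))
(0.41192991804215967, (-1, 1, 1, 1, 1, 1, -1), array([0.09886126, 0.23775174, 1.42598599]))
[  19.9  375.7   45.3  465.9 -185.2  235.5    8.7] 7 [3.95866663 3.42632935 0.49595761 0.42068815 0.31147955 0.25569568
 0.06223651] [-3.8 21.2 -7.1 12.7 23.6  2.7 -4.8  8.   5.1  3.1 -1.2 -0.7]
```

Call:
apply_moves([
  [0, -10, 0, 0, 0, -30, 1],
  [0, -10, 0, 0, 0, -30, 1],
])

```text
t: 3.32
tool_pos: [475.7, -156.6, 308.1]
orientation: [-3.067, 0.166, -0.229]
contact_force: [1.6, 0.3, 0.9]
grip_width: 1.0
```

```bash
cat > rec.py <<'E'
from workcell import r
import json
s=r.get_state();open("d.txt","a").write(json.dumps([list(map(float,s[k])) for k in('joints','tool_pos','orientation')])+"\n")
print(s['joints'].round(3),s['tool_pos'].round(1),s['orientation'].round(3),s['t'])
E
python3 rec.py
```

```text
[ 0.536 -0.117 -0.178  1.768 -0.126  1.365 -1.304] [ 475.7 -156.6  308.1] [-3.067  0.166 -0.229] 3.325
```

Call:
apply_moves([
  [10, 0, 0, 0, 0, -30, 1],
  [10, 0, 0, 0, 0, -30, 1],
  [10, 0, 0, 0, 0, -20, 1],
])

```text
t: 3.7
tool_pos: [465.1, -173.3, 388.0]
orientation: [-2.544, 0.079, -0.246]
contact_force: [-0.0, 0.5, -0.7]
grip_width: 0.995
```

```bash
python3 rec.py
```

```text
[ 0.667  0.063  0.045  1.56  -0.579  1.738 -0.955] [ 465.1 -173.3  388. ] [-2.544  0.079 -0.246] 3.7
```

Call:
apply_moves([
  [-10, 0, 0, 0, -40, 0, 1],
  [-10, 0, 0, 0, -40, 0, 1],
  [-10, 0, 0, 0, -40, 0, 1],
  [-10, 0, 0, 0, -40, 0, 1],
])

```text
t: 4.2
tool_pos: [474.1, -23.0, 438.1]
orientation: [3.008, -0.182, 0.231]
contact_force: [0.7, 0.1, -1.7]
grip_width: 1.0
```

```bash
python3 rec.py
```

```text
[ 0.389 -0.182 -0.416  1.562  0.058  1.605 -1.712] [474.1 -23.  438.1] [ 3.008 -0.182  0.231] 4.2
```

Call:
apply_moves([
  [0, 10, 0, 0, 0, 0, 1],
  [0, 10, 0, 0, 30, 0, 1],
  [0, 10, 0, 0, 30, 0, 1],
])

```text
t: 4.58
tool_pos: [498.6, -40.2, 410.4]
orientation: [2.984, -0.127, 0.522]
contact_force: [-2.0, 1.8, 1.0]
grip_width: 0.997
```

```bash
python3 rec.py
```

```text
[ 0.121 -0.289 -0.152  1.746  0.092  1.345 -1.693] [498.6 -40.2 410.4] [ 2.984 -0.127  0.522] 4.575
```

```bash
cat > kin.py <<'E'
import numpy as np, json
from scipy.spatial.transform import Rotation as R
from fit import D,chain
sg=(-1,1,-1,1,-1,1,-1); C=R.from_euler('z',np.pi/2)
def cols(q):
    M=[x.as_matrix() for x in chain(q,sg)]
    return np.c_[[0,0,1],M[0][:,0],M[0][:,1],M[1][:,0],M[1][:,2],M[2][:,0],M[2][:,1],M[3][:,0],M[3][:,2],M[4][:,0],M[4][:,1],M[5][:,0],M[5][:,2]]
def fitx(lam=0.02):
    data=D+[json.loads(l) for l in open("d.txt")]
    A=np.vstack([cols(d[0]) for d in data]);b=np.hstack([d[1] for d in data])
    prior=np.zeros(13);prior[[0,4,8,12]]=[350,400,400,300]
    x=prior+np.linalg.solve(A.T@A+lam**2*np.eye(13),A.T@(b-A@prior))
    return x,A@x-b
X,res=fitx()
LO=np.array([-2.86,-.3,-1.38,.06,-1.56,.09,-2.69]);HI=np.array([2.86,2.09,1.24,2.45,4.7,2.05,2.69])
def fk(q): return cols(q)@X, chain(q,sg)[-1]*C
if __name__=="__main__":
    for lam in(.003,.02,.1):
        X,res=fitx(lam);print(X.round(1),np.abs(res).max().round(2),res.std().round(2))
E
python3 kin.py
```

```text
[ 2.495e+02  0.000e+00 -1.560e+01 -1.000e-01  4.678e+02  1.000e-01
 -1.060e+01 -0.000e+00  5.131e+02  0.000e+00 -4.000e-01  0.000e+00
  3.686e+02] 0.02 0.01
[ 2.499e+02  6.000e-01 -1.580e+01 -6.000e-01  4.674e+02  1.100e+00
 -1.010e+01  1.000e-01  5.124e+02  1.000e-01 -6.000e-01  4.000e-01
  3.685e+02] 0.14 0.05
[256.6   8.4 -18.1  -6.9 459.5  12.8  -4.4   0.  503.3   3.3  -3.8   4.2
 364.2] 3.22 0.94
```

```bash
sed -i 's/X,res=fitx()/X,res=fitx(.003)/' kin.py; cat > geo.py <<'E'
import numpy as np
from scipy.spatial.transform import Rotation as R
psi=np.radians(-7.4); rx=np.array([np.cos(psi),np.sin(psi),0]);ry=np.array([-np.sin(psi),np.cos(psi),0])
n=-.866025*rx+np.array([0,0,.5]); u=.5*rx+np.array([0,0,.866025])
fc=np.array([551.2,-183.5,146.7]) # front face centre
def tool(phi,flip=False,yaw=psi,roll=0):
    # tool x along yaw direction when pointing down, pitched fwd by phi(deg)
    x=np.array([np.cos(yaw),np.sin(yaw),0]);z=np.array([0,0,-1.]);M=R.from_matrix(np.c_[x,np.cross(z,x),z])*R.from_euler('y',phi,degrees=True)
    return M*R.from_euler('z',180,degrees=True) if flip else M
E
cat > ik.py <<'E'
import numpy as np
from scipy.optimize import least_squares
from kin import *
def ik(p,Rt,q0=None,n=40,seed=0,margin=.03):
    rng=np.random.default_rng(seed);out=[]
    lo,hi=LO+margin,HI-margin
    starts=[np.clip(q0,lo+1e-3,hi-1e-3)] if q0 is not None else [rng.uniform(lo,hi) for _ in range(n)]
    for s in starts:
        f=lambda q:(lambda P,Q:np.r_[(P-p)/100,(Rt.inv()*Q).as_rotvec()])(*fk(q))
        o=least_squares(f,s,bounds=(lo,hi),max_nfev=60)
        out.append((np.abs(o.fun).max(),o.x))
    return sorted(out,key=lambda t:t[0])
if __name__=="__main__":
    from geo import *
    for fl in(0,1):
        for phi in(60,50,40,30):
            # grasp at plate x=-20, 9 below face; tcp 18.7 further
            T=tool(phi,fl);z=T.as_matrix()[:,2]
            p=fc-14*u-9*n+18.7*z
            o=ik(p,T)
            print(fl,phi,p.round(0),sum(e<1e-3 for e,_ in o),[(round(e,3),q.round(2).tolist()) for e,q in o[:3]])
E
python3 ik.py
```

```text
0 60 [ 568. -186.  121.] 0 [(np.float64(0.101), [1.88, -0.04, -1.35, 2.42, 4.32, 0.44, 0.63]), (np.float64(0.102), [1.89, -0.07, -1.35, 2.42, 4.35, 0.46, 0.6]), (np.float64(0.103), [1.89, -0.07, -1.35, 2.42, 4.35, 0.46, 0.6])]
0 50 [ 566. -185.  118.] 9 [(np.float64(0.0), [1.18, -0.09, -0.75, 2.42, 4.46, 0.28, 0.41]), (np.float64(0.0), [1.29, -0.1, -0.85, 2.42, 4.46, 0.29, 0.41]), (np.float64(0.0), [1.14, -0.09, -0.71, 2.42, 4.46, 0.28, 0.42])]
0 40 [ 564. -185.  116.] 15 [(np.float64(0.0), [-0.32, -0.15, 0.67, 2.34, -0.28, 0.24, -1.08]), (np.float64(0.0), [0.24, -0.09, 0.12, 2.33, -0.57, 0.26, -0.83]), (np.float64(0.0), [1.83, -0.24, -1.34, 2.29, -1.16, 0.45, -0.32])]
0 30 [ 561. -185.  114.] 13 [(np.float64(0.0), [-0.02, -0.05, 0.35, 2.2, -0.19, 0.48, -1.22]), (np.float64(0.0), [1.72, -0.01, -1.35, 2.16, -0.27, 0.49, -1.12]), (np.float64(0.0), [0.72, -0.02, -0.38, 2.18, -0.25, 0.48, -1.17])]
1 60 [ 568. -186.  121.] 0 [(np.float64(0.101), [1.91, 0.04, -1.35, 2.42, 4.34, 0.46, -2.42]), (np.float64(0.102), [1.89, -0.07, -1.35, 2.42, 4.35, 0.46, -2.54]), (np.float64(0.103), [1.89, -0.07, -1.35, 2.42, 4.35, 0.46, -2.54])]
1 50 [ 566. -185.  118.] 0 [(np.float64(0.012), [1.39, -0.09, -0.95, 2.42, 4.4, 0.31, -2.66]), (np.float64(0.012), [1.4, -0.09, -0.95, 2.42, 4.4, 0.31, -2.66]), (np.float64(0.012), [1.4, -0.09, -0.95, 2.42, 4.4, 0.31, -2.66])]
1 40 [ 564. -185.  116.] 18 [(np.float64(0.0), [1.01, -0.08, -0.62, 2.3, -0.77, 0.3, 2.49]), (np.float64(0.0), [-0.74, -0.27, 1.04, 2.35, 0.31, 0.25, 1.54]), (np.float64(0.0), [-0.25, -0.14, 0.6, 2.34, -0.33, 0.24, 2.1])]
1 30 [ 561. -185.  114.] 17 [(np.float64(0.0), [-0.4, -0.08, 0.73, 2.22, -0.11, 0.48, 1.86]), (np.float64(0.0), [0.99, -0.02, -0.64, 2.17, -0.26, 0.48, 1.99]), (np.float64(0.0), [0.29, -0.04, 0.04, 2.19, -0.22, 0.48, 1.95])]
```

```bash
cat > p1.py <<'E'
from ik import *; from geo import *
for phi in (40,45,48):
    T=tool(phi);z=T.as_matrix()[:,2]
    base=fc-18*n-16*u
    for nm,l,o in [("pre",0,75),("gr",0,4),("lift",14,4),("draw",14,40),("out",14,75),("up",60,75)]:
        p=base+l*u+o*n
        s=[(round(e,3),q.round(2).tolist()) for e,q in ik(p,T,n=25) if e<2e-2]
        # prefer mid range
        s.sort(key=lambda t:abs(t[1][4]))
        print(phi,nm,p.round(0),len(s),s[:1],s[-1:])
E
python3 p1.py
```

```text
40 pre [ 494. -176.  161.] 0 [] []
40 gr [ 555. -184.  126.] 10 [(np.float64(0.0), [-0.4, -0.21, 0.73, 2.35, -0.05, 0.26, -1.29])] [(np.float64(0.0), [1.73, -0.27, -1.22, 2.3, -1.14, 0.49, -0.35])]
40 lift [ 562. -185.  138.] 11 [(np.float64(0.0), [-0.53, -0.25, 0.83, 2.33, 0.14, 0.3, -1.46])] [(np.float64(0.001), [1.69, -0.27, -1.19, 2.28, -1.08, 0.5, -0.41])]
40 draw [ 531. -181.  156.] 14 [(np.float64(0.0), [-0.01, -0.27, 0.36, 2.36, -0.17, 0.36, -1.19])] [(np.float64(0.0), [1.2, -0.27, -0.72, 2.33, -0.89, 0.49, -0.57])]
40 out [ 501. -177.  173.] 0 [] []
40 up [ 524. -180.  213.] 0 [] []
45 pre [ 494. -176.  161.] 0 [] []
45 gr [ 555. -184.  126.] 12 [(np.float64(0.0), [-0.4, -0.24, 0.75, 2.42, -0.21, 0.14, -1.1])] [(np.float64(0.015), [1.74, -0.27, -1.21, 2.36, -1.46, 0.48, -0.01])]
45 lift [ 562. -185.  138.] 12 [(np.float64(0.0), [-0.48, -0.27, 0.8, 2.4, 0.06, 0.16, -1.37])] [(np.float64(0.0), [1.65, -0.27, -1.14, 2.34, -1.36, 0.46, -0.13])]
45 draw [ 531. -181.  156.] 11 [(np.float64(0.001), [0.19, -0.27, 0.2, 2.42, -0.57, 0.26, -0.8])] [(np.float64(0.013), [1.12, -0.27, -0.62, 2.39, -1.15, 0.44, -0.29])]
45 out [ 501. -177.  173.] 0 [] []
45 up [ 524. -180.  213.] 0 [] []
48 pre [ 494. -176.  161.] 0 [] []
48 gr [ 555. -184.  126.] 14 [(np.float64(0.004), [0.74, -0.13, -0.32, 2.42, -1.46, 0.25, 0.05])] [(np.float64(0.009), [1.39, -0.17, -0.93, 2.41, 4.67, 0.35, 0.17])]
48 lift [ 562. -185.  138.] 16 [(np.float64(0.0), [0.11, -0.17, 0.27, 2.42, -1.16, 0.17, -0.21])] [(np.float64(0.019), [1.6, -0.25, -1.1, 2.39, 4.67, 0.43, 0.13])]
48 draw [ 531. -181.  156.] 10 [(np.float64(0.017), [1.0, -0.26, -0.51, 2.42, -1.23, 0.39, -0.21])] [(np.float64(0.015), [1.06, -0.27, -0.56, 2.42, -1.26, 0.41, -0.18])]
48 out [ 501. -177.  173.] 0 [] []
48 up [ 524. -180.  213.] 0 [] []
```

```bash
cat > clr.py <<'E'
import numpy as np
# 2D rack coords (o out, s slope). peg axis
t=np.linspace(0,44,23);peg=np.r_[np.c_[t,210+0*t],np.c_[44+np.linspace(.5,8.5,9),210+np.linspace(.5,8.5,9)]]
def plate_clear(o,L,d):
    """plate bore-centre(mid thickness) at out=9+o, slope=200+L ; d deg tilt: normal rotates up-slope"""
    a=np.radians(d);c,s=np.cos(a),np.sin(a)
    nn=np.array([c,s]);uu=np.array([-s,c])  # plate normal, plate x in (o,s)
    ctr=np.array([9+o,200+L])
    def tp(P):
        D=P-ctr;return np.c_[D@uu+41,D@nn+9]
    Q=tp(peg)
    def rd(Q,x0,x1,z0,z1):
        dx=np.maximum(np.maximum(x0-Q[:,0],Q[:,0]-x1),0);dz=np.maximum(np.maximum(z0-Q[:,1],Q[:,1]-z1),0)
        return np.hypot(dx,dz).min()
    cp=min(rd(Q,-65,28.5,0,18),rd(Q,53.5,65,0,18))-2.5
    # rack: plate back corners/out
    back=[ctr+uu*(x-41)-9*nn for x in np.linspace(-65,65,27)]
    cr=min(b[0] for b in back if 185<=b[1]<=230 or 90<=b[1]<=125)
    return cp,cr,Q[-1]
if __name__=="__main__":
    for o in range(0,66,6):
        row=[]
        for d in (0,5,10,15,20,25,30):
            b=max(((min(plate_clear(o,L,d)[:2]),plate_clear(o,L,d)[0],L) for L in range(0,32)),key=lambda t:(t[1]>0 and t[0]>-.01,t[1]))
            row.append(f"{b[1]:.1f}/{b[0]:.1f}@{b[2]}")
        print(o,row)
E
python3 clr.py
```

```text
0 ['10.0/0.0@10', '9.2/-1.6@10', '8.2/-3.2@10', '7.3/-4.6@10', '6.2/-7.7@10', '5.3/-9.3@9', '4.6/-10.8@9']
6 ['10.0/6.0@10', '9.2/4.4@10', '8.2/2.8@10', '7.3/1.4@10', '5.2/0.0@11', '5.0/-3.3@10', '3.9/-4.8@10']
12 ['10.0/10.0@10', '9.2/9.2@10', '8.2/8.2@10', '7.3/7.3@10', '6.2/4.3@10', '5.0/2.7@10', '3.9/1.2@10']
18 ['10.0/10.0@10', '9.2/9.2@10', '8.2/8.2@10', '7.3/7.3@10', '6.2/6.2@10', '5.0/5.0@10', '3.9/3.9@10']
24 ['8.5/8.5@11', '9.1/9.1@10', '8.2/8.2@10', '7.3/7.3@10', '6.2/6.2@10', '5.0/5.0@10', '3.9/3.9@10']
30 ['6.0/6.0@14', '6.6/6.6@13', '7.2/7.2@12', '7.7/7.7@11', '7.2/7.2@11', '6.1/6.1@12', '5.8/5.8@12']
36 ['5.5/5.5@14', '6.1/6.1@14', '6.2/6.2@14', '6.6/6.6@13', '7.4/7.4@13', '7.7/7.7@13', '7.0/7.0@14']
42 ['5.5/5.5@14', '5.6/5.6@14', '6.3/6.3@15', '7.0/7.0@15', '7.2/7.2@15', '7.5/7.5@16', '8.3/8.3@16']
48 ['6.0/6.0@15', '6.4/6.4@16', '6.8/6.8@17', '7.4/7.4@17', '8.0/8.0@18', '8.6/8.6@19', '9.0/9.0@20']
54 ['8.5/8.5@17', '8.7/8.7@18', '8.9/8.9@20', '9.5/9.5@21', '9.9/9.9@22', '9.9/9.9@23', '10.1/10.1@25']
60 ['11.7/11.7@18', '11.9/11.9@20', '11.8/11.8@21', '12.3/12.3@23', '12.4/12.4@25', '12.8/12.8@26', '13.5/13.5@28']
```

```bash
cat > p2.py <<'E'
from ik import *; from geo import *; from clr import *
import sys
phi0=float(sys.argv[1]);gt=float(sys.argv[2]);ot=4.;th=np.radians(60-phi0)
O=fc-18*n-159*u  # rack origin-ish
# body rect in plate frame: TCP (x=gt,z=ot), tool back dir=(sin th,cos th) in (x,z), tool x=(cos th,-sin th)
bk=np.array([np.sin(th),np.cos(th)]);tx=np.array([np.cos(th),-np.sin(th)])
def pose(o,L,d):
    a=np.radians(d);c,s=np.cos(a),np.sin(a)
    nn=c*n+s*u;uu=-s*n+c*u
    ctr=O+(9+o)*n+(200+L)*u
    tcp=ctr+uu*(gt-41)+nn*(ot-9)
    Q=plate_clear(o,L,d)
    # body
    cc=np.array([9+o,200+L]);n2=np.array([c,s]);u2=np.array([-s,c])
    D=peg-cc;Qp=np.c_[D@u2+41,D@n2+9]-[gt,ot]
    al=Qp@bk;ac=Qp@tx
    bc=np.hypot(np.maximum(69.7-al,0),np.maximum(np.abs(ac)-37.5,0)).min()-2.5
    return tcp,tool(phi0-d),Q[:2],bc
W=[(0,0,0),(0,5,0),(0,10,0),(8,10,3),(16,10,8),(24,10,13),(32,12,17),(40,14.5,20),(48,18,22),(56,23,24),(64,30,26),(64,50,30)]
if __name__=="__main__":
    q=None
    for w in W:
        p,T,Q,bc=pose(*w)
        if q is None:
            S=[x for x in ik(p,T,n=60) if x[0]<1e-3]; S.sort(key=lambda t:abs(t[1]-(LO+HI)/2)[4]*0+np.abs(t[1][[2,4]]).sum()); e,q=S[0]
        else: e,q=ik(p,T,q0=q)[0]
        print(w,p.round(0),"clr",np.round(Q,1),"body",round(bc,1),"ik",round(e,3),q.round(2))
E
python3 p2.py 40 -20; python3 p2.py 36 -26
```

```text
(0, 0, 0) [ 553. -184.  122.] clr [0. 0.] body 14.9 ik 0.0 [ 0.36 -0.12  0.01  2.34 -0.58  0.29 -0.82]
(0, 5, 0) [ 556. -184.  127.] clr [5. 0.] body 11.4 ik 0.0 [ 0.36 -0.13  0.01  2.33 -0.56  0.29 -0.85]
(0, 10, 0) [ 558. -184.  131.] clr [10.  0.] body 7.8 ik 0.0 [ 0.35 -0.13  0.02  2.32 -0.53  0.3  -0.87]
(8, 10, 3) [ 549. -183.  136.] clr [9.5 7. ] body 12.1 ik 0.024 [ 0.37 -0.14  0.02  2.31 -0.51  0.37 -0.88]
(16, 10, 8) [ 537. -182.  143.] clr [ 8.6 13.4] body 17.8 ik 0.058 [ 0.39 -0.15  0.02  2.28 -0.46  0.48 -0.91]
(24, 10, 13) [ 526. -180.  150.] clr [ 7.7 20. ] body 24.9 ik 0.073 [ 0.41 -0.15  0.02  2.23 -0.38  0.59 -0.97]
(32, 12, 17) [ 517. -179.  159.] clr [ 7.2 26.8] body 32.6 ik 0.0 [ 0.34 -0.13  0.    2.13 -0.12  0.75 -1.29]
(40, 14.5, 20) [ 509. -178.  167.] clr [ 7.4 34. ] body 40.7 ik 0.0 [ 0.36 -0.12 -0.02  2.09 -0.1   0.83 -1.31]
(48, 18, 22) [ 502. -177.  176.] clr [ 7.9 43.4] body 49.3 ik 0.0 [ 0.34 -0.12 -0.01  2.07 -0.08  0.89 -1.33]
(56, 23, 24) [ 497. -176.  186.] clr [ 9.8 53.1] body 58.5 ik 0.0 [ 0.34 -0.12 -0.01  2.03 -0.07  0.95 -1.34]
(64, 30, 26) [ 4
[... 807 characters left out ...]
9 -0.12 -0.09  2.18 -0.28  0.66 -1.09]
(32, 12, 17) [ 513. -178.  155.] clr [ 7.2 26.8] body 28.9 ik 0.0 [ 0.69 -0.08 -0.35  2.08 -0.13  0.82 -1.28]
(40, 14.5, 20) [ 504. -177.  163.] clr [ 7.4 34. ] body 36.9 ik 0.0 [ 0.69 -0.07 -0.35  2.04 -0.11  0.9  -1.31]
(48, 18, 22) [ 498. -177.  172.] clr [ 7.9 43.4] body 45.4 ik 0.0 [ 0.69 -0.07 -0.35  2.01 -0.09  0.96 -1.32]
(56, 23, 24) [ 492. -176.  182.] clr [ 9.8 53.1] body 54.4 ik 0.0 [ 0.72 -0.07 -0.38  1.98 -0.08  1.02 -1.33]
(64, 30, 26) [ 487. -175.  194.] clr [15.8 63.2] body 64.5 ik 0.0 [ 0.71 -0.06 -0.38  1.95 -0.07  1.08 -1.34]
(64, 50, 30) [ 494. -176.  215.] clr [22.  75.7] body 75.5 ik 0.0 [ 0.65 -0.01 -0.34  1.85 -0.02  1.2  -1.38]
```

```bash
cat > rows.py <<'E'
import numpy as np, sys
from scipy.spatial.transform import Rotation as R
def rows(p0,R0,wps,vmax=40,wmax=9):
    """wps list of (p,Rot); prints rows; translation in the axes before the turn"""
    out=[]
    for p,T in wps:
        dv=(R0.inv()*T).as_rotvec();k=int(max(1,np.ceil(np.linalg.norm(p-p0)/vmax),np.ceil(np.degrees(np.linalg.norm(dv))/wmax)))
        a=p0.copy();A=R0
        for j in range(1,k+1):
            b=p0+(p-p0)*j/k;B=R0*R.from_rotvec(dv*j/k)
            out.append(np.r_[np.degrees((A.inv()*B).as_rotvec()),A.inv().apply(b-a)].round(1).tolist());a,A=b,B
        p0,R0=p,T
    return out
E
cat > go1.py <<'E'
import sys; sys.argv=["",40,-20]
from p2 import *; from rows import *; from workcell import r
s=r.get_state();p0=s['tool_pos'];R0=R.from_rotvec(s['orientation'])
print(p0,R0.as_matrix().round(3))
a=pose(64,50,30)
for x in rows(p0,R0,[a[:2]]):print(x)
print("then")
for x in rows(a[0],a[1],[pose(64,20,26)[:2],pose(48,6,22)[:2]]):print(x)
print(pose(48,6,22)[0])
E
python3 go1.py
```

```text
[498.55652881 -40.21724235 410.39004696] [[ 0.937 -0.101  0.333]
 [-0.064 -0.991 -0.122]
 [ 0.342  0.093 -0.935]]
[0.8, -1.7, 0.5, -9.4, 19.6, 32.8]
[0.8, -1.7, 0.5, -8.3, 20.1, 32.7]
[0.8, -1.7, 0.5, -7.1, 20.6, 32.7]
[0.8, -1.7, 0.5, -6.0, 21.1, 32.6]
[0.8, -1.7, 0.5, -4.9, 21.6, 32.5]
[0.8, -1.7, 0.5, -3.7, 22.1, 32.3]
then
[-0.0, 4.0, 0.0, -17.4, -0.0, 26.8]
[-0.0, 4.0, -0.0, 3.7, 0.0, 25.0]
[ 496.39497961 -176.38207063  165.40779483]
```

Call:
apply_moves([
  [0.8, -1.7, 0.5, -9.4, 19.6, 32.8, 1],
  [0.8, -1.7, 0.5, -8.3, 20.1, 32.7, 1],
  [0.8, -1.7, 0.5, -7.1, 20.6, 32.7, 1],
  [0.8, -1.7, 0.5, -6.0, 21.1, 32.6, 1],
  [0.8, -1.7, 0.5, -4.9, 21.6, 32.5, 1],
  [0.8, -1.7, 0.5, -3.7, 22.1, 32.3, 1],
  [0, 0, 0, 0, 0, 0, 1],
])

```text
t: 5.45
tool_pos: [494.1, -186.1, 216.6]
orientation: [3.103, -0.236, 0.261]
contact_force: [-0.0, 0.5, 0.2]
grip_width: 1.002
```

```bash
python3 rec.py; python3 - <<'E'
from h import *
i=imaging.camera_info("wrist");np.savez("w2.npz",pose=i["pose"],intrinsics=i["intrinsics"])
s=imaging.snapshot("wrist")[:,:,::-1]
cv2.imwrite("pics/w2.png",s)
i=imaging.camera_info("wrist");print(abs(np.array(i["pose"])-np.load("w2.npz")["pose"]).max())
E
```

```text
[ 0.268 -0.062  0.056  1.902 -0.022  1.136 -1.391] [ 494.1 -186.1  216.6] [ 3.103 -0.236  0.261] 5.45
2.2374492021872356
```

View pics/w2.png

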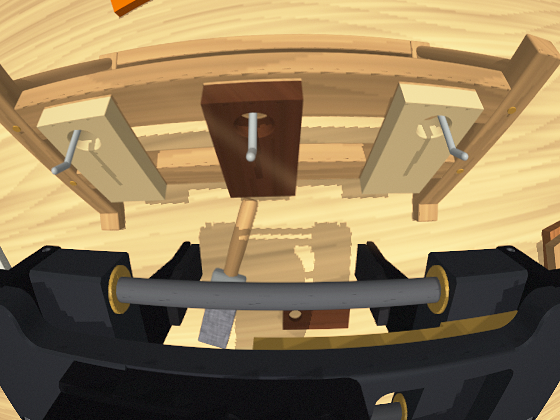

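```bash
python3 rec.py; python3 - <<'E'
from h import *
s=cv2.imread("pics/w2.png")
cv2.imwrite("pics/w2c.png",cv2.resize(s[70:210,190:315],None,fx=4,fy=4,interpolation=cv2.INTER_CUBIC))
a=np.array(imaging.camera_info("wrist")["pose"])[:3,3];b=np.load("w2.npz")["pose"][:3,3];print(a,b)
E
```

```text
[ 0.267 -0.064  0.054  1.9   -0.022  1.136 -1.391] [ 495.5 -184.8  218.6] [ 3.103 -0.233  0.266] 5.5
[ 543.33263855 -192.55975843  392.57047092] [ 542.55045383 -194.07967067  390.33302172]
```

View pics/w2c.png

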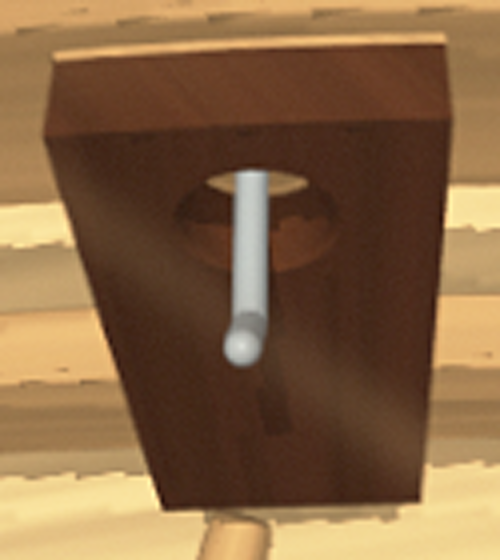

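```bash
python3 - <<'E'
from h import *
np.set_printoptions(precision=1,suppress=True)
i=dict(np.load("w2.npz"))
W=lambda u,v:(u/4+190,v/4+70)
P=[onz("wrist",W(*c),z,i) for c,z in [((47,137),203),((450,120),203),((162,510),90.4),((420,502),90.4)]]
print(P,np.linalg.norm(P[0]-P[1]),np.linalg.norm(P[2]-P[3]),np.linalg.norm(P[0]-P[2]),sum(P)/4)
print([np.degrees(np.arctan2(*(P[k]-P[k+1])[:2])) for k in(0,2)])
print(onz("wrist",W(241,355),219.7,i))
E
```

```text
[array([ 587.7, -156.7,  203. ]), array([ 580.3, -215.3,  203. ]), array([ 523.1, -148.1,   90.4]), array([ 515.8, -207.7,   90.4])] 59.055053418851806 60.02017105501461 130.07457224585144 [ 551.7 -182.   146.7]
[np.float64(7.146163088115647), np.float64(7.016253190953914)]
[ 550.  -181.5  219.7]
```

```bash
sed -i 's/radians(-7.4)/radians(-7.2)/; s/551.2,-183.5,146.7/551.4,-182.8,146.7/' geo.py
cat > go.py <<'E'
import sys
wps=[eval(a) for a in sys.argv[1:]]; sys.argv=["",40,-20]
from p2 import *; from rows import *; from workcell import r
s=r.get_state();p0=s['tool_pos'];R0=R.from_rotvec(s['orientation'])
a=pose(*wps[-1]) 
for x in rows(p0,R0,[pose(*w)[:2] for w in wps],vmax=25):print(x)
print("now",p0.round(1),"end",a[0].round(1),a[1].as_rotvec().round(3), "err from end now",(a[1].inv().apply(a[0]-p0)).round(1),np.degrees((R0.inv()*a[1]).as_rotvec()).round(1))
E
python3 go.py 64,20,26 48,5,22
```

```text
[0.3, 2.1, -0.7, -7.4, -4.4, 13.8]
[0.3, 2.1, -0.7, -7.9, -4.5, 13.6]
[-0.0, 2.0, 0.0, 1.5, -0.0, 12.9]
[0.0, 2.0, 0.0, 1.1, -0.0, 12.9]
now [ 495.5 -184.8  218.6] end [ 496.1 -175.8  164.5] [ 3.078 -0.194  0.487] err from end now [-17.2  -8.9  51.2] [ 0.6  8.2 -1.3]
```

Call:
apply_moves([
  [0.3, 2.1, -0.7, -7.4, -4.4, 13.8, 1],
  [0.3, 2.1, -0.7, -7.9, -4.5, 13.6, 1],
  [0, 2, 0, 1.5, 0, 12.9, 1],
  [0, 2, 0, 1.1, 0, 12.9, 1],
  [0, 0, 0, 0, 0, 0, 1],
  [0, 0, 0, 0, 0, 0, 1],
])

```text
t: 6.25
tool_pos: [498.0, -175.2, 167.5]
orientation: [3.076, -0.188, 0.495]
contact_force: [-1.1, -0.4, 1.0]
grip_width: 1.001
```

```bash
python3 rec.py;  python3 go.py 40,0,20 32,0,17 24,0,13 16,0,8 8,0,3 0,0,0
```

```text
[ 0.268 -0.13   0.061  2.092 -0.073  0.868 -1.326] [ 498.  -175.2  167.5] [ 3.076 -0.188  0.495] 6.25
[0.0, 1.7, 0.2, -0.2, 0.9, 13.4]
[-0.0, 3.0, -0.0, 6.6, 0.0, 9.0]
[-0.0, 4.0, -0.0, 6.7, -0.0, 10.2]
[0.0, 5.0, -0.0, 6.8, 0.0, 11.5]
[0.0, 5.0, -0.0, 6.2, -0.0, 11.8]
[-0.0, 3.0, -0.0, 4.5, 0.0, 10.2]
now [ 498.  -175.2  167.5] end [ 553.5 -183.1  122.4] [ 2.907 -0.183  1.058] err from end now [14.   0.9 70.6] [-0.  21.7  0.2]
```

Call:
apply_moves([
  [0, 1.7, 0.2, -0.2, 0.9, 13.4, 1],
  [0, 3, 0, 6.6, 0, 9, 1],
  [0, 4, 0, 6.7, 0, 10.2, 1],
  [0, 5, 0, 6.8, 0, 11.5, 1],
])

```text
t: 6.75
tool_pos: [533.1, -181.1, 134.5]
orientation: [2.979, -0.188, 0.859]
contact_force: [-0.2, 0.5, -0.2]
grip_width: 1.001
```

```bash
python3 rec.py;  python3 go.py 8,0,3 0,0,0
```

```text
[ 0.249 -0.149  0.106  2.263 -0.227  0.489 -1.168] [ 533.1 -181.1  134.5] [ 2.979 -0.188  0.859] 6.75
[0.0, 4.8, -0.0, 5.5, -0.6, 11.4]
[-0.0, 3.0, -0.0, 4.5, 0.0, 10.2]
now [ 533.1 -181.1  134.5] end [ 553.5 -183.1  122.4] [ 2.907 -0.183  1.058] err from end now [ 7.9 -0.6 22.5] [ 0.   7.8 -0. ]
```

Call:
apply_moves([
  [0, 4.8, 0, 5.5, -0.6, 11.4, 1],
  [0, 3, 0, 4, 0, 9, 1],
  [0, 0, 0, 0, 0, 0, 1],
  [0, 0, 0, 0, 0, 0, 1],
])

```text
t: 7.25
tool_pos: [551.5, -182.6, 122.5]
orientation: [2.909, -0.184, 1.051]
contact_force: [0.2, 0.5, -0.3]
grip_width: 1.001
```

```bash
python3 rec.py;  python3 go.py 0,0,0;python3 - <<'E'
from h import *
cv2.imwrite("pics/s3.png",cv2.resize(imaging.snapshot("side")[150:390,200:460,::-1],None,fx=2.4,fy=2.4,interpolation=cv2.INTER_CUBIC))
cv2.imwrite("pics/w3.png",imaging.snapshot("wrist")[:,:,::-1])
E
```

```text
[ 0.158 -0.139  0.206  2.347 -0.474  0.283 -0.912] [ 551.5 -182.6  122.5] [ 2.909 -0.184  1.051] 7.25
[0.0, 0.3, -0.0, 1.5, 0.2, 1.4]
now [ 551.5 -182.6  122.5] end [ 553.5 -183.1  122.4] [ 2.907 -0.183  1.058] err from end now [1.5 0.2 1.4] [ 0.   0.3 -0. ]
```

View pics/s3.png

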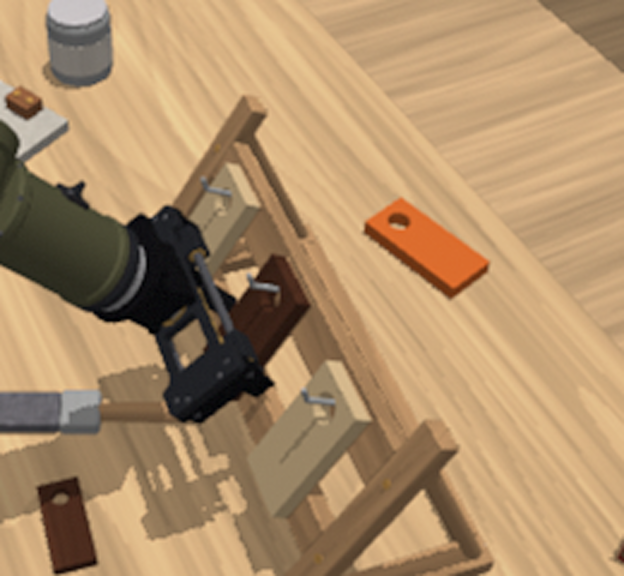

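View pics/w3.png

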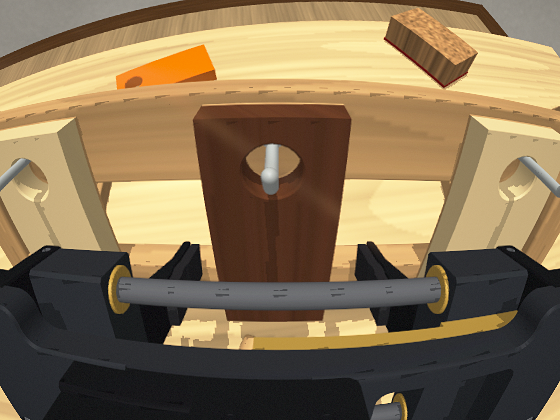

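```bash
python3 - <<'E'
from h import *
np.set_printoptions(precision=1,suppress=True)
s=r.get_state();print(s['tool_pos'],s['t'])
from scipy.spatial.transform import Rotation as R
A=R.from_rotvec(s['orientation'])
P=[onz("wrist",c,z) for c,z in [((195,121.5),203),((350,122),203)]]
print(P,np.linalg.norm(P[0]-P[1]))
for p in P: print(A.inv().apply(p-s['tool_pos']))
i=imaging.camera_info("wrist")["pose"];print(A.inv().apply(np.array(i)[:3,3]-s['tool_pos']))
E
```

```text
[ 551.4 -182.9  122.5] 7.35
[array([ 586.9, -157.3,  203. ]), array([ 579.1, -215.1,  203. ])] 58.39630845073379
[ 76.1 -29.9 -41.5]
[ 75.7  28.5 -41.7]
[  78.     1.5 -163.2]
```

Call:
apply_moves([
  [0, 0.3, 0, 1.5, -0.5, 1.4, 1],
  [0, 0, 0, 0, 0, 0, 0.8],
  [0, 0, 0, 0, 0, 0, 0.5],
  [0, 0, 0, 0, 0, 0, 0.4],
  [0, 0, 0, 0, 0, 0, 0.4],
  [0, 0, 0, 0, 0, 0, 0.4],
])

```text
t: 8.1
tool_pos: [552.5, -182.5, 120.9]
orientation: [2.907, -0.185, 1.057]
contact_force: [-0.1, -0.4, 0.5]
grip_width: 0.688
```

```bash
python3 rec.py;  python3 go.py 0,5,0 0,10,0
```

```text
[ 0.15  -0.135  0.213  2.35  -0.491  0.274 -0.897] [ 552.5 -182.5  120.9] [ 2.907 -0.185  1.057] 8.1
[0.0, 0.0, -0.1, 6.5, 0.5, -2.2]
[0.0, 0.0, 0.0, 4.7, 0.0, -1.7]
now [ 552.5 -182.5  120.9] end [ 558.5 -183.7  131. ] [ 2.907 -0.183  1.058] err from end now [11.2  0.5 -3.9] [ 0.   0.  -0.1]
```

Call:
apply_moves([
  [0, 0, 0, 2.5, 0, -1.5, 0.4],
  [0, 0, 0, 3, 0, -1.6, 0.4],
  [0, 0, 0, 3, 0, -1.5, 0.4],
  [0, 0, 0, 0, 0, 0, 0.4],
])

```text
t: 8.6
tool_pos: [556.4, -183.2, 130.5]
orientation: [2.906, -0.185, 1.058]
contact_force: [0.2, 0.1, -1.3]
grip_width: 0.685
```

```bash
python3 rec.py;  python3 go.py 8,10,3 16,10,8 24,10,13;python3 - <<'E'
from h import *
cv2.imwrite("pics/s4.png",cv2.resize(imaging.snapshot("side")[220:350,270:370,::-1],None,fx=4.5,fy=4.5,interpolation=cv2.INTER_CUBIC))
cv2.imwrite("pics/w4.png",imaging.snapshot("wrist")[:,:,::-1])
E
```

```text
[ 0.167 -0.142  0.193  2.333 -0.454  0.293 -0.938] [ 556.4 -183.2  130.5] [ 2.906 -0.185  1.058] 8.6
[0.0, -3.0, -0.1, -2.1, 0.3, -9.5]
[0.0, -5.0, 0.0, -5.1, 0.0, -12.3]
[-0.0, -5.0, 0.0, -5.8, -0.0, -12.0]
now [ 556.4 -183.2  130.5] end [ 526.2 -179.6  150.3] [ 3.021 -0.19   0.725] err from end now [-18.2   0.3 -31.5] [  0.  -13.   -0.1]
```

View pics/s4.png

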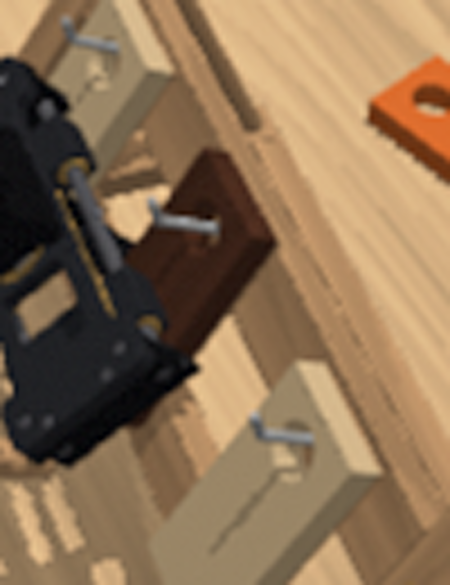

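View pics/w4.png

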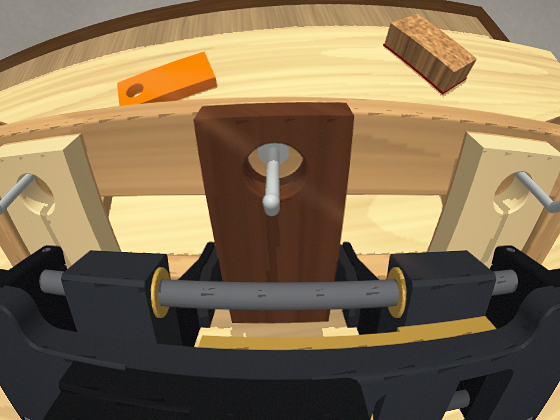

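Call:
apply_moves([
  [0, -3, 0, -2.1, 0.2, -9.5, 0.4],
  [0, -5, 0, -5.1, 0, -12.3, 0.4],
  [0, -5, 0, -5.8, 0, -12, 0.4],
  [0, 0, 0, 0, 0, 0, 0.4],
])

```text
t: 9.2
tool_pos: [527.6, -179.9, 151.6]
orientation: [3.018, -0.191, 0.73]
contact_force: [-0.4, 0.2, -0.9]
grip_width: 0.685
```

```bash
python3 rec.py;  python3 go.py  32,13,17 40,16,20 48,20,22 56,26,24 64,35,26;python3 - <<'E'
from h import *
cv2.imwrite("pics/s5.png",cv2.resize(imaging.snapshot("side")[220:350,270:370,::-1],None,fx=4.5,fy=4.5,interpolation=cv2.INTER_CUBIC))
cv2.imwrite("pics/w5.png",imaging.snapshot("wrist")[:,:,::-1])
E
```

```text
[ 0.284 -0.14   0.058  2.182 -0.151  0.64  -1.253] [ 527.6 -179.9  151.6] [ 3.018 -0.191  0.73 ] 9.2
[0.1, -4.2, -0.0, -5.3, -0.1, -11.9]
[0.0, -3.0, 0.0, -3.7, 0.0, -11.1]
[0.0, -2.0, -0.0, -2.9, 0.0, -10.7]
[0.0, -2.0, 0.0, -1.8, -0.0, -11.9]
[0.0, -2.0, -0.0, 0.1, -0.0, -14.0]
now [ 527.6 -179.9  151.6] end [ 494.4 -175.6  201.8] [ 3.097 -0.195  0.38 ] err from end now [-20.3  -0.1 -56.8] [  0.1 -13.2  -0. ]
```

View pics/s5.png

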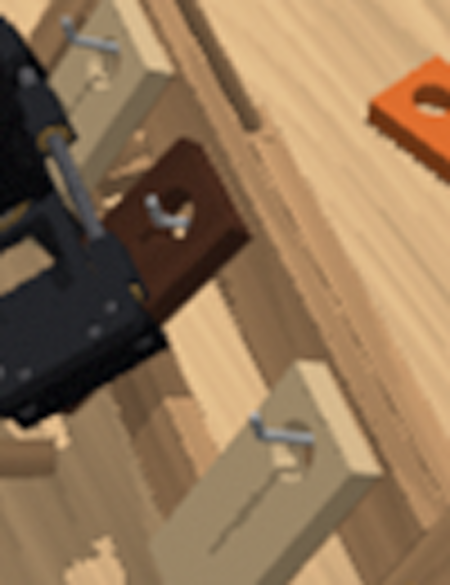

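View pics/w5.png

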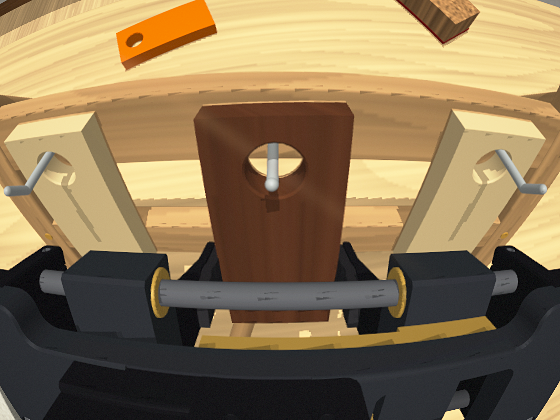

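No contact so far, peg passes freely through the bore. Continue the draw.

Call:
apply_moves([
  [0, -4.2, 0, -5.3, 0, -11.9, 0.4],
  [0, -3, 0, -3.7, 0, -11.1, 0.4],
  [0, -2, 0, -2.9, 0, -10.7, 0.4],
  [0, 0, 0, 0, 0, 0, 0.4],
])

```text
t: 9.8
tool_pos: [502.2, -176.2, 175.6]
orientation: [3.079, -0.196, 0.484]
contact_force: [-0.7, 0.1, -0.6]
grip_width: 0.685
```

```bash
python3 rec.py;  python3 go.py 56,26,24 64,35,26 70,60,26;python3 - <<'E'
from h import *
cv2.imwrite("pics/s6.png",cv2.resize(imaging.snapshot("side")[200:330,250:370,::-1],None,fx=4.5,fy=4.5,interpolation=cv2.INTER_CUBIC))
E
```

```text
[ 0.29  -0.122  0.038  2.066 -0.074  0.893 -1.331] [ 502.2 -176.2  175.6] [ 3.079 -0.196  0.484] 9.8
[-0.0, -1.9, -0.1, 0.2, 0.4, -13.3]
[0.0, -2.0, -0.0, 0.1, -0.0, -14.0]
[0.0, 0.0, 0.0, 6.5, -0.0, -11.1]
[0.0, 0.0, 0.0, 6.5, -0.0, -11.1]
now [ 502.2 -176.2  175.6] end [ 501.7 -176.5  226.4] [ 3.097 -0.195  0.38 ] err from end now [ 11.9   0.4 -49.4] [-0.  -3.9 -0.1]
```

View pics/s6.png

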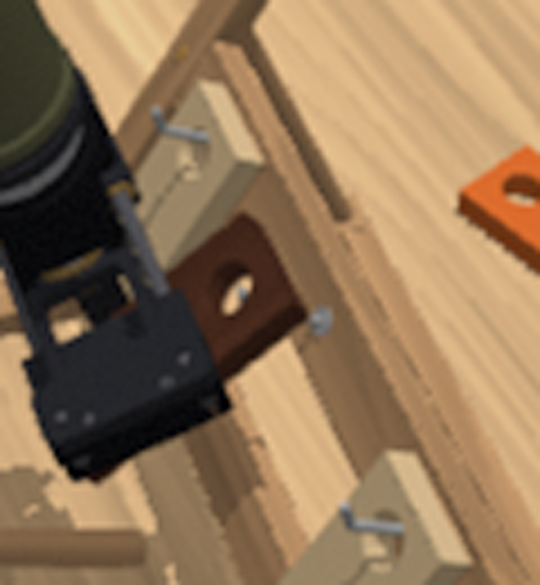

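Call:
apply_moves([
  [0, -1.9, 0, 0.2, 0, -13.3, 0.4],
  [0, -2, 0, 0.1, 0, -14, 0.4],
  [0, 0, 0, 6.5, 0, -11.1, 0.4],
  [0, 0, 0, 10, 0, -25, 0.4],
  [0, 0, 0, 12, 0, -40, 0.4],
  [0, 0, 0, 12, 0, -40, 0.4],
  [0, 0, 0, 0, 0, 0, 0.4],
])

```text
t: 10.72
tool_pos: [507.7, -177.3, 328.2]
orientation: [3.095, -0.196, 0.389]
contact_force: [-0.4, 0.5, -1.4]
grip_width: 0.689
```

```bash
python3 rec.py; python3 - <<'E'
from h import *
cv2.imwrite("pics/s7.png",imaging.snapshot("side")[:,:,::-1])
cv2.imwrite("pics/w7.png",imaging.snapshot("wrist")[:,:,::-1])
E
```

```text
[ 0.285 -0.139  0.029  1.763 -0.044  1.272 -1.375] [ 507.7 -177.3  328.2] [ 3.095 -0.196  0.389] 10.725
```

View pics/s7.png

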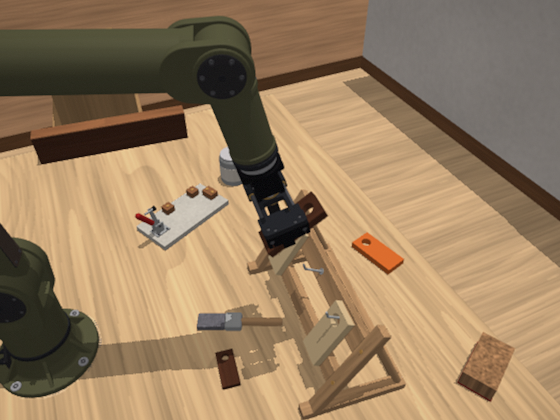

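View pics/w7.png

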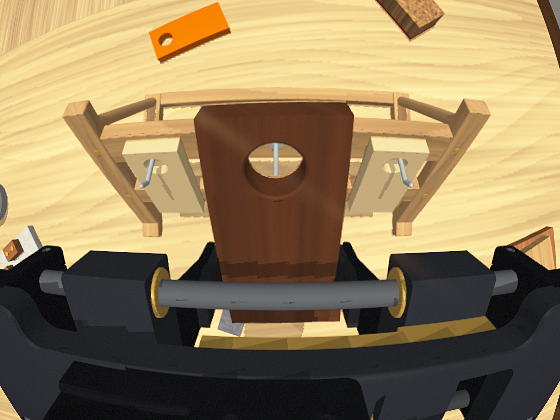

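```bash
python3 - <<'E'
from h import *
np.set_printoptions(precision=1,suppress=True)
cv2.imwrite("pics/sc7.png",imaging.snapshot("scene")[:,:,::-1])
s=cv2.imread("pics/sc7.png");cv2.imwrite("pics/sc7c.png",cv2.resize(s[130:230,240:400],None,fx=5,fy=5,interpolation=cv2.INTER_CUBIC))
s=cv2.imread("pics/s7.png");cv2.imwrite("pics/s7c.png",cv2.resize(s[145:255,125:265],None,fx=5.4,fy=5.4,interpolation=cv2.INTER_CUBIC))
E
```

```text
(no output)
```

View pics/sc7c.png

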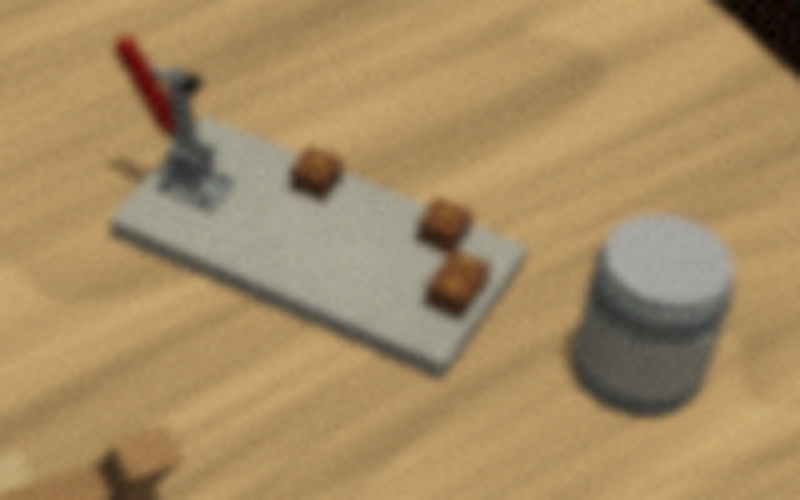

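View pics/s7c.png

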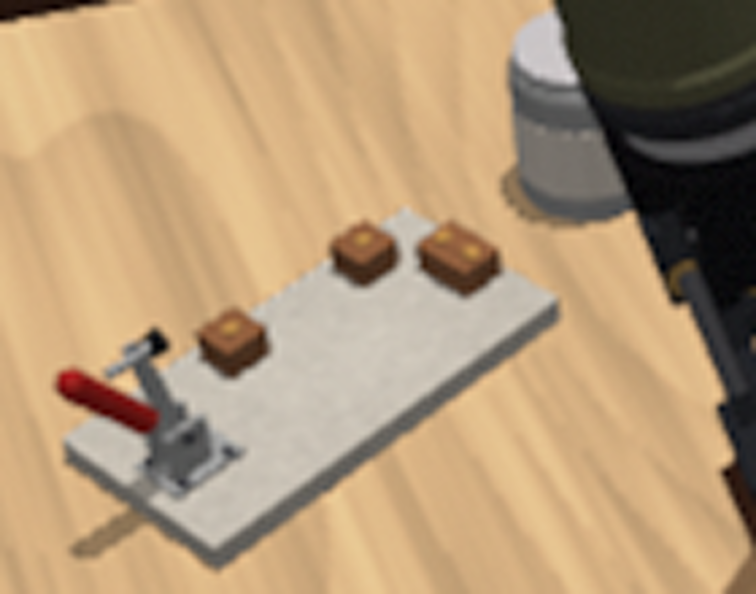

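```bash
cat > fx.py <<'E'
from h import *
np.set_printoptions(precision=1,suppress=True)
F=np.array([[-150,-57.5],[100,-57.5],[100,67.5],[-150,67.5]])
def rigid(F,P):
    a=F.mean(0);b=P.mean(0);H=((F-a)[:,0]+1j*(F-a)[:,1]).conj()@((P-b)[:,0]+1j*(P-b)[:,1])
    t=np.angle(H);c,s=np.cos(t),np.sin(t);M=np.array([[c,-s],[s,c]]);o=b-M@a
    return o,np.degrees(t),(P-(F@M.T+o))
sc=[(110,222),(440,368),(525,245),(207,118)];sd=[(217,548),(558,298),(405,208),(65,443)]
A=np.array([onz("scene",(u/5+240,v/5+130),18)[:2] for u,v in sc]);B=np.array([onz("side",(u/5.4+125,v/5.4+145),18)[:2] for u,v in sd])
for P in(A,B): print(rigid(F,P))
print(rigid(np.vstack([F,F]),np.vstack([A,B])))
# tin base & top centre (scene): top disc centre (668,262)
print("tin",onz("scene",(668/5+240,262/5+130),100))
E
python3 fx.py
```

```text
(array([439.8, 305.8]), np.float64(24.991052005537515), array([[ 2.2,  1. ],
       [-1.5, -2.6],
       [-3.6,  0.3],
       [ 2.9,  1.3]]))
(array([439., 302.]), np.float64(25.716614781674753), array([[ 0.1,  2.7],
       [-1.9,  0.1],
       [ 0. , -0.7],
       [ 1.8, -2. ]]))
(array([439.4, 303.9]), np.float64(25.35449427738468), array([[ 1.8,  3.6],
       [-1.1, -1.4],
       [-2.6,  1.8],
       [ 3.3,  4.3],
       [ 0.4,  0.1],
       [-2.2, -1.1],
       [-1. , -2.3],
       [ 1.4, -5. ]]))
tin [613.9 406.2 100. ]
```

```bash
cat > pl.py <<'E'
from ik import *; from geo import *; from rows import *; from workcell import r
np.set_printoptions(precision=2,suppress=True)
pg=np.array([552.5,-182.5,120.9]);Rg=R.from_rotvec([2.907,-.185,1.057])
Rp=R.from_matrix(np.c_[u,np.cross(n,u),n]);op=fc-18*n
# tool in plate frame
Tt=Rp.inv().apply(pg-op);Tr=Rp.inv()*Rg
FO=np.array([439.4,303.5]);FY=25.3
import os,json
if os.path.exists("fix.json"): FO,FY=json.load(open("fix.json"));FO=np.array(FO)
def plate_world(x,y,z,yaw=0,pitch=0):
    Rf=R.from_euler('z',FY,degrees=True);return Rf.apply([x,y,z])+np.r_[FO,18],Rf*R.from_euler('z',yaw,degrees=True)*R.from_euler('y',pitch,degrees=True)
def toolp(*a):
    p,Q=plate_world(*a);return p+Q.apply(Tt),Q*Tr
def plate_now():
    s=r.get_state();Rt=R.from_rotvec(s['orientation']);Q=Rt*Tr.inv();p=s['tool_pos']-Q.apply(Tt)
    Rf=R.from_euler('z',FY,degrees=True)
    return Rf.inv().apply(p-np.r_[FO,18]),np.degrees((Rf.inv()*Q).as_rotvec())
if __name__=="__main__":
    print("tool in plate",Tt,Tr.as_matrix())
    s=r.get_state();p0=s['tool_pos'];R0=R.from_rotvec(s['orientation']);q=s['joints']
    t=toolp(-30,-15,110)
    print(t[0],t[1].as_rotvec())
    for w in [(-30,-15,110),(-5,-5,30),(0,0,0)]:
        x=toolp(*w);e,qq=ik(x[0],x[1],q0=q)[0];print(w,round(e,4),qq)
    for x in rows(p0,R0,[t],vmax=42):print(x)
E
python3 pl.py
```

```text
tool in plate [-21.82   0.44   4.19] [[ 0.94 -0.   -0.34]
 [-0.   -1.   -0.  ]
 [-0.34  0.   -0.94]]
[398.78 268.19 132.19] [ 2.95  0.66 -0.52]
(-30, -15, 110) 0.0 [-0.54  0.31 -0.07  1.7  -0.04  1.48 -1.74]
(-5, -5, 30) 0.0 [-0.41  0.45 -0.25  1.69  0.04  1.35 -1.8 ]
(0, 0, 0) 0.0 [-0.42  0.5  -0.25  1.69  0.05  1.31 -1.81]
[-0.2, -2.7, -2.7, -16.9, -35.6, 12.3]
[-0.2, -2.7, -2.7, -14.6, -36.4, 12.9]
[-0.2, -2.7, -2.7, -12.2, -37.1, 13.4]
[-0.2, -2.7, -2.7, -9.7, -37.7, 13.9]
[-0.2, -2.7, -2.7, -7.2, -38.1, 14.2]
[-0.2, -2.7, -2.7, -4.7, -38.4, 14.3]
[-0.2, -2.7, -2.7, -2.2, -38.6, 14.4]
[-0.2, -2.7, -2.7, 0.4, -38.7, 14.3]
[-0.2, -2.7, -2.7, 2.9, -38.7, 14.2]
[-0.2, -2.7, -2.7, 5.4, -38.5, 13.8]
[-0.2, -2.7, -2.7, 7.9, -38.2, 13.4]
[-0.2, -2.7, -2.7, 10.4, -37.8, 12.9]
```

```bash
cat > g2.py <<'E'
from pl import *
import sys
s=r.get_state();p0=s['tool_pos'];R0=R.from_rotvec(s['orientation'])
w=[toolp(*eval(a)) for a in sys.argv[2:]]
for x in rows(p0,R0,w,vmax=float(sys.argv[1])):print(x)
print("plate in fixture",*plate_now(), "end", w[-1][0])
E
python3 g2.py 42 -15,-15,240 -15,-15,90
```

```text
[-0.2, -2.7, -2.7, -13.3, -36.3, 2.0]
[-0.2, -2.7, -2.7, -11.4, -36.9, 2.5]
[-0.2, -2.7, -2.7, -9.5, -37.4, 2.9]
[-0.2, -2.7, -2.7, -7.6, -37.8, 3.2]
[-0.2, -2.7, -2.7, -5.6, -38.2, 3.4]
[-0.2, -2.7, -2.7, -3.6, -38.4, 3.5]
[-0.2, -2.7, -2.7, -1.6, -38.5, 3.5]
[-0.2, -2.7, -2.7, 0.4, -38.6, 3.4]
[-0.2, -2.7, -2.7, 2.4, -38.5, 3.3]
[-0.2, -2.7, -2.7, 4.4, -38.3, 3.0]
[-0.2, -2.7, -2.7, 6.4, -38.1, 2.6]
[-0.2, -2.7, -2.7, 8.3, -37.7, 2.2]
[0.0, 0.0, 0.0, 12.8, -0.0, 35.2]
[0.0, 0.0, 0.0, 12.8, -0.0, 35.2]
[0.0, 0.0, 0.0, 12.8, -0.0, 35.2]
[0.0, 0.0, 0.0, 12.8, -0.0, 35.2]
plate in fixture [-128.79 -473.47  313.5 ] [ -9.53 -32.9  -31.56] end [412.34 274.6  112.19]
```

Call:
apply_moves([
  [-0.2, -2.7, -2.7, -13.3, -36.3, 2.0, 0.4],
  [-0.2, -2.7, -2.7, -11.4, -36.9, 2.5, 0.4],
  [-0.2, -2.7, -2.7, -9.5, -37.4, 2.9, 0.4],
  [-0.2, -2.7, -2.7, -7.6, -37.8, 3.2, 0.4],
  [-0.2, -2.7, -2.7, -5.6, -38.2, 3.4, 0.4],
  [-0.2, -2.7, -2.7, -3.6, -38.4, 3.5, 0.4],
  [-0.2, -2.7, -2.7, -1.6, -38.5, 3.5, 0.4],
  [-0.2, -2.7, -2.7, 0.4, -38.6, 3.4, 0.4],
  [-0.2, -2.7, -2.7, 2.4, -38.5, 3.3, 0.4],
  [-0.2, -2.7, -2.7, 4.4, -38.3, 3.0, 0.4],
  [-0.2, -2.7, -2.7, 6.4, -38.1, 2.6, 0.4],
  [-0.2, -2.7, -2.7, 8.3, -37.7, 2.2, 0.4],
  [0, 0, 0, 0, 0, 0, 0.4],
  [0, 0, 0, 0, 0, 0, 0.4],
])

```text
t: 12.62
tool_pos: [415.0, 273.5, 260.0]
orientation: [2.943, 0.641, -0.507]
contact_force: [-0.3, 0.3, -0.5]
grip_width: 0.69
```

```bash
python3 rec.py; python3 g2.py 42 -15,-15,90; python3 - <<'E'
from h import *
i=imaging.camera_info("wrist");np.savez("w8.npz",pose=i["pose"],intrinsics=i["intrinsics"])
cv2.imwrite("pics/w8.png",imaging.snapshot("wrist")[:,:,::-1])
E
```

```text
[-0.216  0.287 -0.477  1.492  0.055  1.731 -1.841] [415.  273.5 260. ] [ 2.943  0.641 -0.507] 12.625
[0.1, -0.1, -0.2, 12.0, -1.0, 34.9]
[0.1, -0.1, -0.2, 12.1, -0.9, 34.9]
[0.1, -0.1, -0.2, 12.1, -0.8, 34.9]
[0.1, -0.1, -0.2, 12.2, -0.7, 34.9]
plate in fixture [-13.02 -17.37 237.93] [-0.77 -0.31 -0.5 ] end [412.34 274.6  112.19]
```

View pics/w8.png

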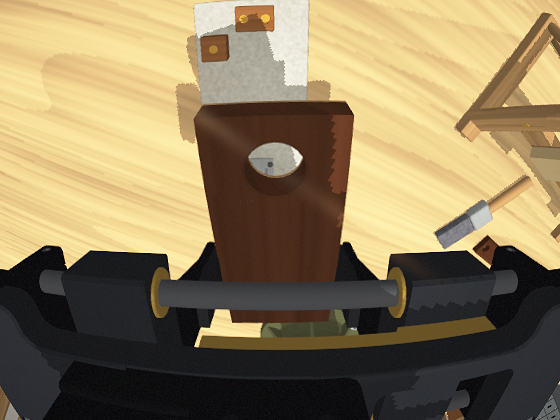

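```bash
python3 - <<'E'
from h import *
s=cv2.imread("pics/w8.png")
cv2.imwrite("pics/w8c.png",cv2.resize(s[0:110,180:330],None,fx=5.2,fy=5.2,interpolation=cv2.INTER_CUBIC))
E
```

```text
(no output)
```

View pics/w8c.png

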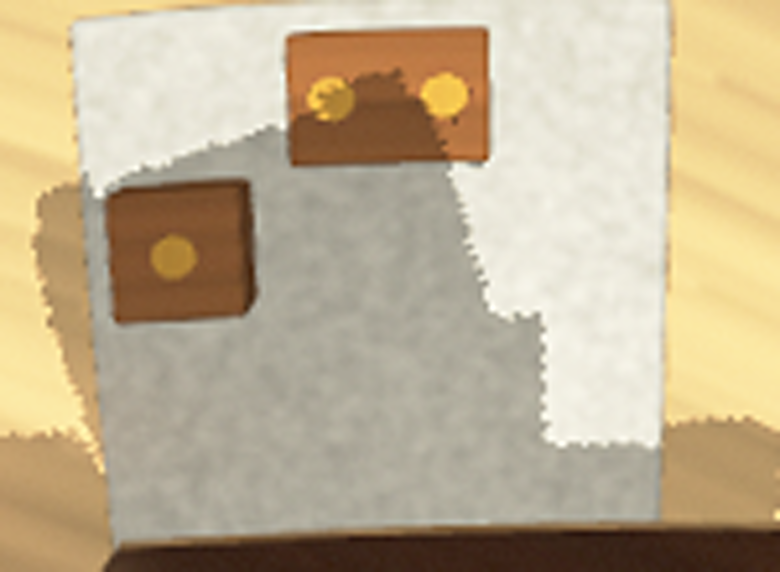

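```bash
cat > fx2.py <<'E'
from h import *
from fx import rigid
i=dict(np.load("w8.npz"))
L=[((287,37),(93,20),38),((489,29),(93,-20),38),((489,159),(65,-20),38),((290,165),(65,20),38),((107,192),(62,58),38),((247,182),(62,30),38),((248,316),(34,30),38),((114,324),(34,58),38),((76,20),(100,67.5),18),((668,3),(100,-57.5),18)]
P=np.array([onz("wrist",(u/5.2+180,v/5.2),z,i)[:2] for (u,v),f,z in L]);F=np.array([f for _,f,_ in L],float)
o,t,e=rigid(F,P);print(o,t);print(e)
o2,t2,e2=rigid(F[:8],P[:8]);print(o2,t2);print(np.c_[e2])
c,s=np.cos(np.radians(t)),np.sin(np.radians(t));print("fixture frame resid",e@np.array([[c,-s],[s,c]]))
E
python3 fx2.py 2>&1 | tail -32
```

```text
[ 1.4, -5. ]]))
tin [613.9 406.2 100. ]
[434.7 304. ] 24.650300260546693
[[-0.7 -0.4]
 [-0.5  0.6]
 [ 0.5  1. ]
 [ 0.5  0.4]
 [ 0.6 -0.3]
 [ 0.9 -0.8]
 [ 0.2 -0. ]
 [ 0.1 -0. ]
 [-0.2 -1.4]
 [-1.6  1. ]]
[435.1 303.9] 24.849904827854047
[[-0.8 -0.5]
 [-0.8  0.3]
 [ 0.2  0.9]
 [ 0.3  0.3]
 [ 0.5 -0.3]
 [ 0.7 -0.9]
 [-0.   0. ]
 [-0.   0.1]]
fixture frame resid [[-0.7 -0.1]
 [-0.2  0.7]
 [ 0.9  0.7]
 [ 0.6  0.1]
 [ 0.4 -0.5]
 [ 0.5 -1.1]
 [ 0.2 -0.1]
 [ 0.1 -0.1]
 [-0.8 -1.2]
 [-1.   1.5]]
```

```bash
echo '[[436.5,303.9],25.0]' > fix.json; python3 g2.py 42 -8,-8,90 -8,-8,30
```

```text
[0.2, -0.1, -0.1, 13.0, -3.4, 34.7]
[0.2, -0.1, -0.1, 13.1, -3.3, 34.7]
[0.2, -0.1, -0.1, 13.1, -3.1, 34.7]
[0.2, -0.1, -0.1, 13.2, -3.0, 34.6]
[0.0, 0.0, 0.0, 10.3, -0.0, 28.2]
[0.0, 0.0, 0.0, 10.3, -0.0, 28.2]
plate in fixture [-10.35 -19.6  238.48] [-0.78 -0.36 -0.27] end [412.67 284.44  52.19]
```

Call:
apply_moves([
  [0.2, -0.1, -0.1, 13.0, -3.4, 34.7, 0.4],
  [0.2, -0.1, -0.1, 13.1, -3.3, 34.7, 0.4],
  [0.2, -0.1, -0.1, 13.1, -3.1, 34.7, 0.4],
  [0.2, -0.1, -0.1, 13.2, -3.0, 34.6, 0.4],
  [0, 0, 0, 9, 0, 25, 0.4],
  [0, 0, 0, 5, 0, 13, 0.4],
  [0, 0, 0, 0, 0, 0, 0.4],
  [0, 0, 0, 0, 0, 0, 0.4],
])

```text
t: 13.68
tool_pos: [413.4, 286.3, 73.6]
orientation: [2.954, 0.651, -0.519]
contact_force: [0.4, -0.2, -0.1]
grip_width: 0.687
```

```bash
python3 rec.py; python3 g2.py 10 -6,-6,5; python3 - <<'E'
from h import *
i=imaging.camera_info("wrist");np.savez("w9.npz",pose=i["pose"],intrinsics=i["intrinsics"])
cv2.imwrite("pics/w9.png",imaging.snapshot("wrist")[:,:,::-1])
cv2.imwrite("pics/s9.png",cv2.resize(imaging.snapshot("side")[120:280,110:310,::-1],None,fx=3.7,fy=3.7,interpolation=cv2.INTER_CUBIC))
E
```

```text
[-0.241  0.447 -0.464  1.683  0.105  1.394 -1.871] [413.4 286.3  73.6] [ 2.954  0.651 -0.519] 13.675
[-0.0, -0.0, -0.0, 3.3, -0.1, 8.7]
[-0.0, -0.0, -0.0, 3.3, -0.1, 8.7]
[-0.0, -0.0, -0.0, 3.3, -0.1, 8.7]
[-0.0, -0.0, -0.0, 3.3, -0.1, 8.7]
[-0.0, -0.0, -0.0, 3.3, -0.1, 8.7]
plate in fixture [-6.54 -6.66 51.47] [ 0.17 -0.14 -0.12] end [413.64 287.1   27.19]
```

View pics/w9.png

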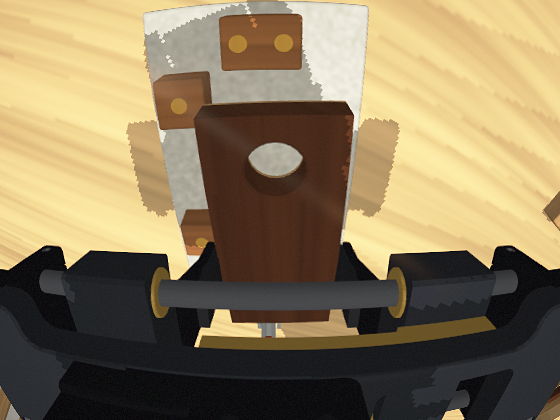

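View pics/s9.png

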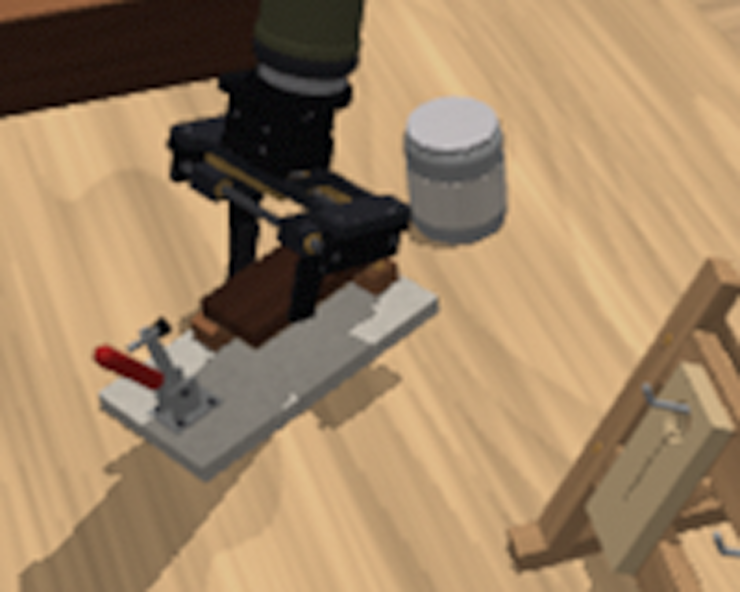

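```bash
python3 - <<'E'
from h import *
s=cv2.imread("pics/w9.png")
cv2.imwrite("pics/w9c.png",cv2.resize(s[0:260,130:380],None,fx=3.1,fy=2.3*1.0,interpolation=cv2.INTER_CUBIC)) if 0 else cv2.imwrite("pics/w9c.png",cv2.resize(s[0:145,135:375],None,fx=3.3,fy=3.3,interpolation=cv2.INTER_CUBIC))
E
```

```text
(no output)
```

View pics/w9c.png

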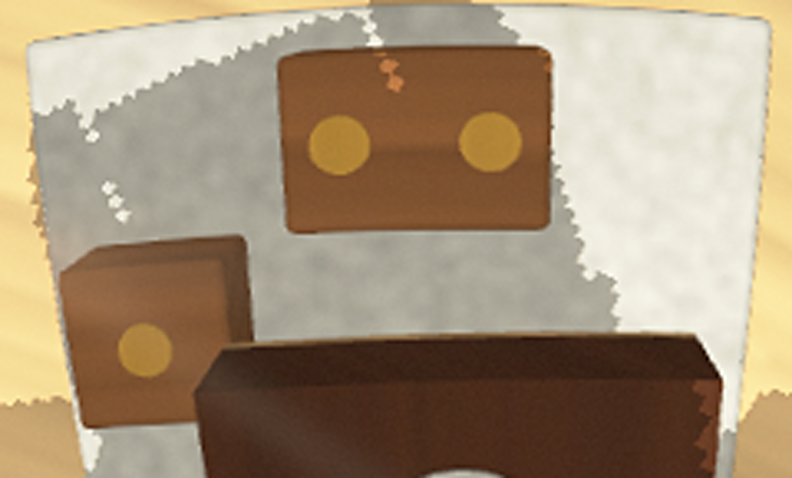

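```bash
cat > fx3.py <<'E'
from h import *
from fx import rigid
i=dict(np.load("w9.npz"))
L=[((288,233),(65,20),38),((550,229),(65,-20),38),((62,272),(62,58),38),((226,260),(62,30),38),((85,428),(34,58),38),((28,42),(100,67.5),18),((770,18),(100,-57.5),18)]
g=lambda c,z:onz("wrist",(c[0]/3.3+135,c[1]/3.3),z,i)
P=np.array([g(c,z)[:2] for c,f,z in L]);F=np.array([f for _,f,_ in L],float)
o,t,e=rigid(F,P);print("FIX",o,t);print(e)
c,s=np.cos(np.radians(t)),np.sin(np.radians(t));M=np.array([[c,-s],[s,c]])
for uv,z in [((195,392),87.5),((722,381),87.5),((222,346),69.5),((695,335),69.5)]: print("plate corner in fixture",(g(uv,z)[:2]-o)@M)
E
python3 fx3.py | sed -n '/FIX/,$p'; python3 -c "
from pl import *;print(plate_now(),FO)"
```

```text
FIX [435.6 303.8] 25.20359561001252
[[ 0.3  0.2]
 [-0.1  0.5]
 [ 0.2 -0.6]
 [-0.4 -0.1]
 [ 0.4 -0. ]
 [ 0.3 -0.9]
 [-0.7  0.9]]
plate corner in fixture [57.9 23.5]
plate corner in fixture [ 58.7 -36. ]
plate corner in fixture [57.4 24.3]
plate corner in fixture [ 58.4 -36.2]
(array([-6.54, -6.38, 51.49]), array([ 0.17, -0.15, -0.09])) [436.5 303.9]
```

Call:
apply_moves([
  [0, 0, 0, 4, 0, 10.5, 0.4],
  [0, 0, 0, 4, 0, 10.5, 0.4],
  [0, 0, 0, 4, 0, 10.5, 0.4],
  [0, 0, 0, 3.6, 0, 9, 0.4],
  [0, 0, 0, 0, 0, 0, 0.4],
])

```text
t: 14.4
tool_pos: [412.8, 285.5, 27.8]
orientation: [2.951, 0.651, -0.525]
contact_force: [0.3, -1.9, -1.9]
grip_width: 0.687
```

```bash
 echo '[[435.9,303.9],25.1]' > fix.json;python3 rec.py; python3 g2.py 3 -5,-5,0;python3 -c "
from pl import *;print(r.get_state()['contact_force'])"
```

```text
[-0.251  0.504 -0.453  1.71   0.128  1.319 -1.881] [412.8 285.5  27.8] [ 2.951  0.651 -0.525] 14.4
[-0.1, 0.0, -0.0, 1.2, -0.8, 1.6]
[-0.1, 0.0, -0.0, 1.2, -0.8, 1.6]
[-0.1, 0.0, -0.0, 1.2, -0.8, 1.6]
plate in fixture [-6.87 -7.35  5.6 ] [ 0.12  0.1  -0.19] end [413.55 288.39  22.19]
[ 0.34 -1.92 -1.88]
```

Call:
apply_moves([
  [0, 0, 0, 0.7, 0, 1.9, 0.4],
  [0, 0, 0, 0.7, 0, 1.9, 0.4],
  [0, 0, 0, 0, 0, 0, 0.4],
])

```text
t: 14.78
tool_pos: [413.9, 286.1, 25.2]
orientation: [2.953, 0.651, -0.52]
contact_force: [1.3, -3.7, 0.6]
grip_width: 0.688
```

Call:
apply_moves([
  [0, 0, 0, 0.3, 0, 0.9, 0.4],
  [0, 0, 0, 0, 0, 0, 0.4],
])

```text
t: 15.02
tool_pos: [413.9, 286.1, 24.3]
orientation: [2.953, 0.651, -0.52]
contact_force: [2.6, -5.2, 2.7]
grip_width: 0.683
```

Call:
apply_moves([
  [0, 0, 0, 0.3, 0, 0.9, 0.4],
  [0, 0, 0, 0, 0, 0, 0.4],
])

```text
t: 15.28
tool_pos: [413.9, 286.1, 23.4]
orientation: [2.953, 0.651, -0.52]
contact_force: [2.7, -5.2, 1.9]
grip_width: 0.688
```

```bash
python3 g2.py 3 -5,-5,0
```

```text
[-0.2, -0.1, -0.1, 1.0, -2.2, 0.9]
plate in fixture [-5.64 -7.25  1.22] [ 0.12 -0.07 -0.19] end [413.55 288.39  22.19]
```

Call:
apply_moves([
  [0, 0, 0, -3.4, 0, -9.4, 0.4],
  [0, 0, 0, -3.4, 0, -9.4, 0.4],
  [0, 0, 0, 3.8, 0, -1.4, 0.4],
  [0, 0, 0, 0, 0, 0, 0.4],
  [0, 0, 0, 0, 0, 0, 0.4],
])

```text
t: 15.9
tool_pos: [416.5, 288.5, 42.9]
orientation: [2.953, 0.652, -0.523]
contact_force: [-0.4, -0.8, -0.8]
grip_width: 0.684
```

```bash
python3 rec.py; python3 g2.py 10 -1.5,-4,5; python3 - <<'E'
from h import *
i=imaging.camera_info("wrist");np.savez("w10.npz",pose=i["pose"],intrinsics=i["intrinsics"])
s=imaging.snapshot("wrist")[:,:,::-1]
cv2.imwrite("pics/w10.png",s);cv2.imwrite("pics/w10c.png",cv2.resize(s[0:260,100:360],None,fx=2.3,fy=2.3,interpolation=cv2.INTER_CUBIC))
E
```

```text
[-0.25   0.492 -0.456  1.691  0.122  1.346 -1.878] [416.5 288.5  42.9] [ 2.953  0.652 -0.523] 15.9
[-0.1, 0.0, -0.0, 3.0, -1.1, 7.2]
[-0.1, 0.0, -0.0, 3.0, -1.1, 7.2]
plate in fixture [-2.25 -6.23 20.66] [ 0.2   0.01 -0.17] end [416.3  290.78  27.19]
```

View pics/w10c.png

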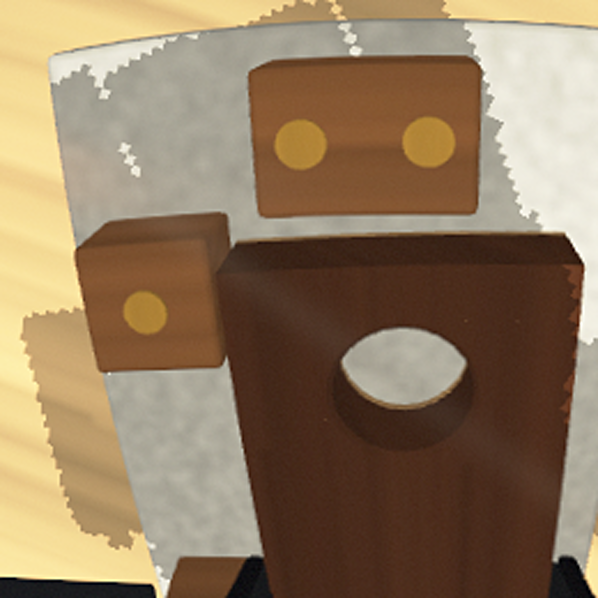

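Call:
apply_moves([
  [0, 0, 0, -1.6, 7, 0.6, 0.4],
  [0, 0, 0, 0, 7, 0, 0.4],
  [0, 0, 0, 2.7, 0, 7.5, 0.4],
  [0, 0, 0, 2.7, 0, 7.5, 0.4],
  [0, 0, 0, 0, 0, 0, 0.4],
  [0, 0, 0, 0, 0, 0, 0.4],
])

```text
t: 16.7
tool_pos: [421.0, 275.0, 27.0]
orientation: [2.953, 0.652, -0.522]
contact_force: [0.3, -0.1, -1.6]
grip_width: 0.689
```

```bash
python3 g2.py 2 -4,-20,0
```

```text
[-0.1, -0.0, -0.0, 0.5, -0.1, 1.5]
[-0.1, -0.0, -0.0, 0.5, -0.1, 1.5]
[-0.1, -0.0, -0.0, 0.5, -0.1, 1.5]
plate in fixture [ -3.96 -20.29   4.81] [ 0.18 -0.   -0.16] end [420.82 275.23  22.19]
```

Call:
apply_moves([
  [0, 0, 0, 0.5, 0, 1.4, 0.4],
  [0, 0, 0, 0.5, 0, 1.4, 0.4],
  [0, 0, 0, 0, 0, 0, 0.4],
])

```text
t: 17.08
tool_pos: [421.1, 274.8, 24.1]
orientation: [2.953, 0.652, -0.522]
contact_force: [0.4, -0.7, -1.0]
grip_width: 0.689
```

Call:
apply_moves([
  [0, 0, 0, 0.3, 0, 0.9, 0.4],
  [0, 0, 0, 0, 0, 0, 0.4],
])

```text
t: 17.32
tool_pos: [421.2, 274.8, 23.4]
orientation: [2.953, 0.651, -0.522]
contact_force: [0.4, -0.1, 0.5]
grip_width: 0.688
```

Call:
apply_moves([
  [0, 0, 0, 0.3, 0, 0.9, 0.4],
  [0, 0, 0, 0, 0, 0, 0.4],
])

```text
t: 17.58
tool_pos: [421.2, 274.8, 23.3]
orientation: [2.953, 0.651, -0.522]
contact_force: [-1.0, -0.2, 6.2]
grip_width: 0.687
```

```bash
python3 g2.py 2 -4,-20,0
```

```text
[-0.2, -0.0, -0.1, 0.2, -0.5, 1.1]
plate in fixture [ -3.84 -20.57   1.12] [ 0.15 -0.01 -0.17] end [420.82 275.23  22.19]
```

Call:
apply_moves([
  [0, 0, 0, 0, 0, 0, 0.76],
  [0, 0, 0, 0, 0, 0, 0.76],
  [0, 0, 0, 0, 0, 0, 0.76],
  [0, 0, 0, 0, 0, -10, 0.76],
  [0, 0, 0, 0, 0, -15, 0.76],
  [0, 0, 0, 0, 0, -15, 0.9],
  [0, 0, 0, 0, 0, -15, 1],
  [0, 0, 0, 0, 0, 0, 1],
  [0, 0, 0, 0, 0, 0, 1],
])

```text
t: 18.7
tool_pos: [438.0, 282.4, 73.7]
orientation: [2.953, 0.651, -0.523]
contact_force: [0.1, -0.3, -0.5]
grip_width: 0.993
```

```bash
python3 rec.py; python3 - <<'E'
from h import *
i=imaging.camera_info("wrist");np.savez("w11.npz",pose=i["pose"],intrinsics=i["intrinsics"])
cv2.imwrite("pics/w11.png",imaging.snapshot("wrist")[:,:,::-1])
cv2.imwrite("pics/s11.png",cv2.resize(imaging.snapshot("side")[120:280,110:310,::-1],None,fx=3.7,fy=3.7,interpolation=cv2.INTER_CUBIC))
E
```

```text
[-0.234  0.483 -0.45   1.631  0.122  1.415 -1.85 ] [438.  282.4  73.7] [ 2.953  0.651 -0.523] 18.7
```

View pics/w11.png

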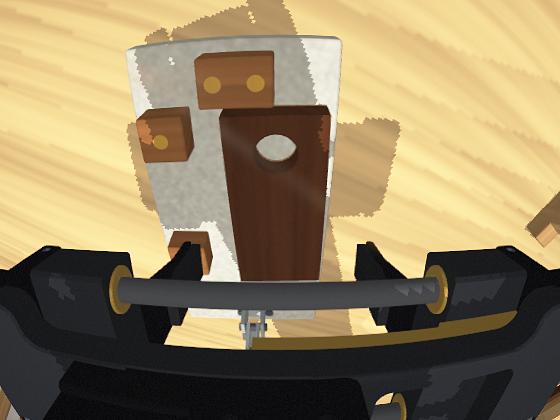

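View pics/s11.png

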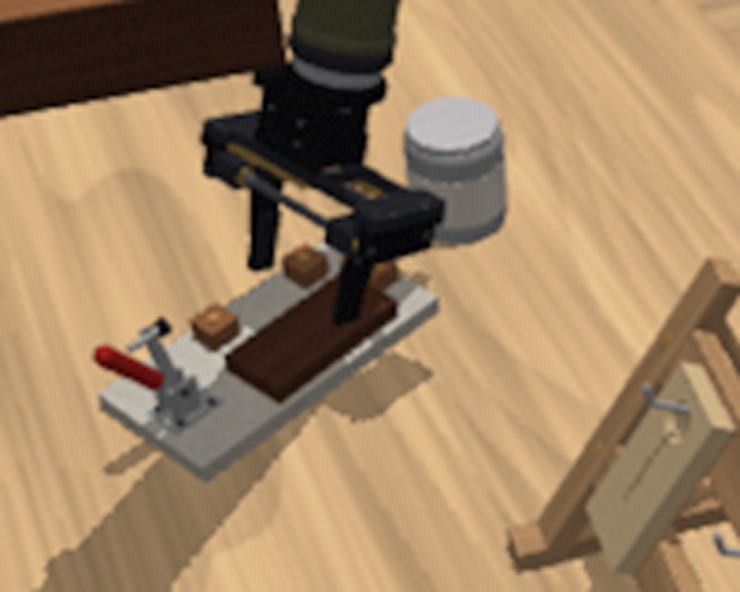

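```bash
cat > v.py <<'E'
from pl import *
import sys
s=r.get_state();p0=s['tool_pos'];R0=R.from_rotvec(s['orientation'])
Rf=R.from_euler('z',FY,degrees=True)
W=[]
for a in sys.argv[2:]:
    x,y,z=eval(a);W.append((Rf.apply([x,y,z])+np.r_[FO,18],tool(0,yaw=np.radians(FY))))
for x in rows(p0,R0,W,vmax=float(sys.argv[1])):print(x)
print("tool in fixture now",Rf.inv().apply(p0-np.r_[FO,18]),np.degrees((W[-1][1].inv()*R0).as_rotvec()),"F(fix)",Rf.inv().apply(s['contact_force']),s['t'],s['grip_width'])
E
python3 v.py 20 -3,-20.5,60 -3,-20.5,10
```

```text
[-0.1, 6.7, -0.1, 0.9, 0.0, -2.0]
[-0.1, 6.7, -0.1, 1.1, 0.0, -1.9]
[-0.1, 6.7, -0.1, 1.3, 0.0, -1.7]
[0.0, 0.0, 0.0, 0.0, 0.0, 16.7]
[0.0, 0.0, 0.0, 0.0, 0.0, 16.7]
[0.0, 0.0, 0.0, 0.0, 0.0, 16.7]
tool in fixture now [ -7.57 -20.41  55.34] [  0.15 -20.1    0.22] F(fix) [ 0.21 -0.53 -0.71] 18.8 0.999689826929956
```

Call:
apply_moves([
  [0, 6.7, 0, 0.9, 0, -2, 1],
  [0, 6.7, 0, 1.1, 0, -1.9, 1],
  [0, 6.7, 0, 1.3, 0, -1.7, 1],
  [0, 0, 0, 0, 0, 0, 1],
  [0, 0, 0, 0, 0, 0, 1],
])

```text
t: 19.42
tool_pos: [442.8, 284.4, 78.7]
orientation: [-3.066, -0.675, 0.0]
contact_force: [-0.1, 0.4, -0.3]
grip_width: 0.998
```

```bash
python3 v.py 20 -3,-20.5,8; python3 - <<'E'
from h import *
i=imaging.camera_info("wrist");np.savez("w12.npz",pose=i["pose"],intrinsics=i["intrinsics"])
s=imaging.snapshot("wrist")[:,:,::-1]
cv2.imwrite("pics/w12.png",s);cv2.imwrite("pics/w12c.png",cv2.resize(s[50:260,120:380],None,fx=2.8,fy=2.8,interpolation=cv2.INTER_CUBIC))
E
```

```text
[-0.0, -0.0, -0.1, -0.3, 0.0, 17.6]
[-0.0, -0.0, -0.1, -0.3, 0.0, 17.6]
[-0.0, -0.0, -0.1, -0.3, -0.0, 17.6]
tool in fixture now [ -2.06 -20.56  60.66] [0.12 0.02 0.26] F(fix) [ 0.12  0.43 -0.31] 19.425 0.9984641965246821
```

View pics/w12c.png

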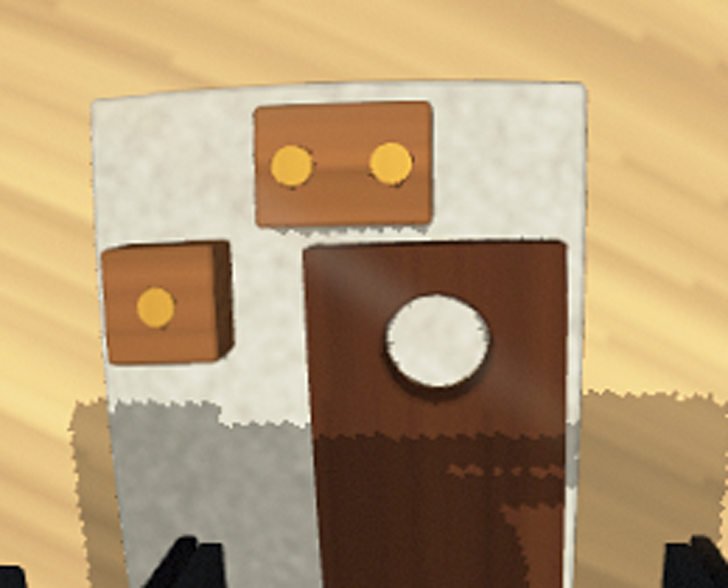

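Call:
apply_moves([
  [0, 0, -0.2, 0, 0, 18, 1],
  [0, 0, 0, 0, 0, 18, 1],
  [0, 0, 0, 0, 0, 17, 1],
  [0, 0, 0, 0, 0, 0, 1],
  [0, 0, 0, 0, 0, 0, 0.75],
  [0, 0, 0, 0, 0, 0, 0.5],
  [0, 0, 0, 0, 0, 0, 0.4],
  [0, 0, 0, 0, 0, 0, 0.4],
  [0, 0, 0, 0, 0, 0, 0.4],
])

```text
t: 20.6
tool_pos: [442.7, 284.8, 26.2]
orientation: [-3.064, -0.681, -0.003]
contact_force: [-0.6, -1.5, 2.5]
grip_width: 0.686
```

```bash
python3 v.py 20 -3,-20.5,8
```

```text
[-0.1, -0.1, -0.0, -1.1, 0.3, 0.2]
tool in fixture now [ -1.91 -20.18   8.17] [0.12 0.13 0.05] F(fix) [-1.18 -1.08  2.54] 20.6 0.6858756833101516
```

Call:
apply_moves([
  [0, 0, 0, 0, -5, 0, 0.4],
  [0, 0, 0, 0, -5, 0, 0.4],
  [0, 0, 0, 0, -5, 0, 0.4],
  [0, 0, 0, 0, -2, 0, 0.4],
  [0, 0, 0, 0, 0, 0, 0.4],
  [0, 0, 0, 0, 0, 0, 0.4],
])

```text
t: 21.35
tool_pos: [435.6, 300.5, 26.1]
orientation: [-3.064, -0.682, -0.003]
contact_force: [1.1, -2.9, 4.7]
grip_width: 0.685
```

```bash
python3 v.py 20 -3,0,8
```

```text
[-0.1, -0.1, -0.0, -1.3, -2.9, 0.1]
tool in fixture now [-1.73 -2.95  8.13] [0.12 0.15 0.02] F(fix) [-0.22 -3.13  4.75] 21.35 0.6852031632909313
```

Call:
apply_moves([
  [0, 0, 0, 1.5, 0, 0, 0.4],
  [0, 0, 0, 1, 0, 0, 0.4],
  [0, 0, 0, 0, 0, 0, 0.4],
])

```text
t: 21.72
tool_pos: [436.0, 300.9, 26.1]
orientation: [-3.065, -0.682, 0.003]
contact_force: [-3.8, -4.7, 11.4]
grip_width: 0.687
```

Call:
apply_moves([
  [0, 0, 0, 1, 0, 0, 0.4],
  [0, 0, 0, 0, 0, 0, 0.4],
])

```text
t: 21.98
tool_pos: [436.7, 301.5, 26.1]
orientation: [-3.065, -0.682, 0.003]
contact_force: [-4.6, -4.1, 10.6]
grip_width: 0.684
```

Call:
apply_moves([
  [0, 0, 0, 0, -1, 0, 0.4],
  [0, 0, 0, 0, -1, 0, 0.4],
  [0, 0, 0, 0, 0, 0, 0.4],
])

```text
t: 22.35
tool_pos: [437.0, 302.8, 26.1]
orientation: [-3.066, -0.682, 0.0]
contact_force: [-0.9, -4.8, 9.4]
grip_width: 0.682
```

```bash
python3 v.py 20 -3,0,8
```

```text
[-0.0, 0.0, -0.0, -3.6, -1.5, 0.1]
tool in fixture now [ 0.56 -1.52  8.13] [ 0.05 -0.    0.03] F(fix) [-2.8  -3.97  9.36] 22.35 0.6822966259422589
```

Call:
apply_moves([
  [0, 0, 0, 0.8, 0, -0.3, 0.4],
  [0, 0, 0, 0, 0, 0, 0.4],
])

```text
t: 22.6
tool_pos: [437.4, 303.4, 26.1]
orientation: [-3.065, -0.682, 0.001]
contact_force: [-1.9, -4.5, 7.2]
grip_width: 0.683
```

Call:
apply_moves([
  [0, 0, 0, 0.8, 0, 0, 0.4],
  [0, 0, 0, 0, 0, 0, 0.4],
])

```text
t: 22.85
tool_pos: [437.7, 303.8, 26.1]
orientation: [-3.065, -0.682, 0.002]
contact_force: [-2.8, -3.6, 7.9]
grip_width: 0.688
```

Call:
apply_moves([
  [0, 0, 0, 0.8, 0, 0, 0.4],
  [0, 0, 0, 0, 0, 0, 0.4],
])

```text
t: 23.1
tool_pos: [438.2, 304.3, 26.1]
orientation: [-3.065, -0.682, 0.003]
contact_force: [-3.0, -2.9, 7.8]
grip_width: 0.689
```

```bash
python3 v.py 20 -3,0,8;python3 - <<'E'
from h import *
i=imaging.camera_info("wrist");np.savez("w13.npz",pose=i["pose"],intrinsics=i["intrinsics"])
s=imaging.snapshot("wrist")[:,:,::-1]
cv2.imwrite("pics/w13.png",s);cv2.imwrite("pics/w13c.png",cv2.resize(s[50:260,120:380],None,fx=2.8,fy=2.8,interpolation=cv2.INTER_CUBIC))
E
```

```text
[-0.1, 0.1, -0.0, -5.3, -0.6, 0.1]
tool in fixture now [ 2.26 -0.59  8.12] [ 0.11 -0.08  0.  ] F(fix) [-3.94 -1.4   7.76] 23.1 0.6888975062901433
```

View pics/w13c.png

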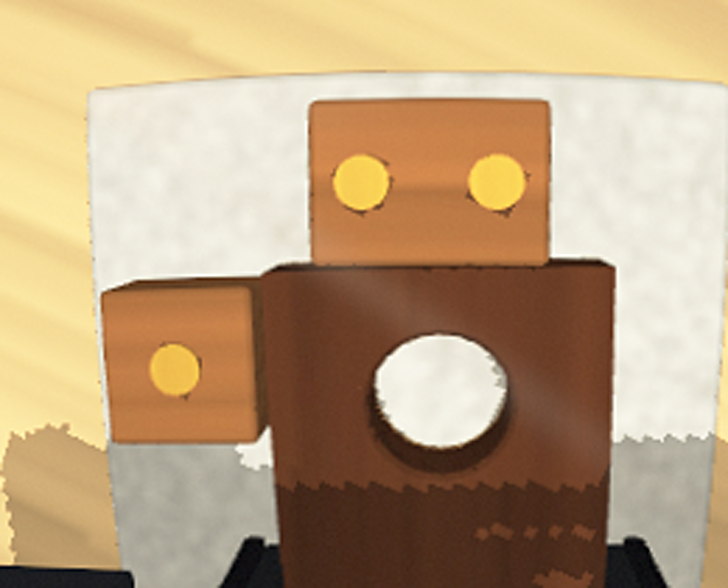

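Call:
apply_moves([
  [0, 0, 0, 0, -1, -0.2, 0.4],
  [0, 0, 0, 0, 0, 0, 0.4],
])

```text
t: 23.4
tool_pos: [438.3, 304.6, 26.2]
orientation: [-3.066, -0.681, 0.002]
contact_force: [-1.8, -4.5, 6.9]
grip_width: 0.687
```

Call:
apply_moves([
  [0, 0, 0, 0, -1, 0, 0.4],
  [0, 0, 0, 0, 0, 0, 0.4],
])

```text
t: 23.65
tool_pos: [438.2, 304.8, 26.2]
orientation: [3.067, 0.681, -0.002]
contact_force: [-1.5, -5.5, 8.1]
grip_width: 0.683
```

Call:
apply_moves([
  [0, 0, 0, 1, 0, 0, 0.4],
  [0, 0, 0, 0, 0, 0, 0.4],
])

```text
t: 23.9
tool_pos: [438.3, 304.7, 26.1]
orientation: [3.066, 0.68, -0.005]
contact_force: [-3.1, -6.3, 9.9]
grip_width: 0.686
```

```bash
python3 v.py 20 -3,0,8
```

```text
[0.0, 0.2, -0.1, -5.5, -0.2, 0.2]
tool in fixture now [ 2.48 -0.25  8.14] [-0.01 -0.2   0.08] F(fix) [-5.49 -4.4   9.85] 23.9 0.6861334047142357
```

Call:
apply_moves([
  [0, 0, 0, 1.2, 0, 0, 0.4],
  [0, 0, 0, 0, 0, 0, 0.4],
])

```text
t: 24.15
tool_pos: [438.3, 304.8, 26.2]
orientation: [3.065, 0.68, -0.009]
contact_force: [-6.7, -9.0, 15.0]
grip_width: 0.685
```

```bash
python3 v.py 20 -3,0,8|tail -1
```

```text
tool in fixture now [ 2.51 -0.21  8.16] [-0.04 -0.34  0.07] F(fix) [-9.9  -5.31 14.97] 24.15 0.6853127466553074
```

Call:
apply_moves([
  [0, 0, 0, 0, -1.5, 0, 0.4],
  [0, 0, 0, 0, 0, 0, 0.4],
])

```text
t: 24.4
tool_pos: [438.2, 304.9, 26.2]
orientation: [3.064, 0.679, -0.008]
contact_force: [-4.9, -10.9, 14.5]
grip_width: 0.687
```

```bash
python3 v.py 20 -3,0,8|tail -1
```

```text
tool in fixture now [ 2.54 -0.1   8.18] [-0.13 -0.35  0.12] F(fix) [-9.07 -7.74 14.45] 24.4 0.6871096113378318
```

Call:
apply_moves([
  [0, 0, 0, -0.8, 0.8, 0, 0.4],
  [0, 0, 0, 0, 0, 0, 0.74],
  [0, 0, 0, 0, 0, 0, 0.8],
  [0, 0, 0, 0, 0, 0, 0.85],
  [0, 0, 0, 0, 0, 0, 0.85],
  [0, 0, 0, 0, 0, 0, 0.85],
])

```text
t: 25.15
tool_pos: [439.7, 307.5, 26.1]
orientation: [-3.064, -0.681, -0.001]
contact_force: [-0.0, 0.4, 0.0]
grip_width: 0.848
```

```bash
python3 v.py 20 -3,0,8|tail -1;python3 - <<'E'
from h import *
i=imaging.camera_info("wrist");np.savez("w14.npz",pose=i["pose"],intrinsics=i["intrinsics"])
s=imaging.snapshot("wrist")[:,:,::-1]
cv2.imwrite("pics/w14.png",s);cv2.imwrite("pics/w14c.png",cv2.resize(s[50:260,120:380],None,fx=2.8,fy=2.8,interpolation=cv2.INTER_CUBIC))
E
```

```text
tool in fixture now [4.99 1.67 8.1 ] [0.13 0.08 0.03] F(fix) [0.17 0.36 0.04] 25.15 0.8476520541764844
```

View pics/w14c.png

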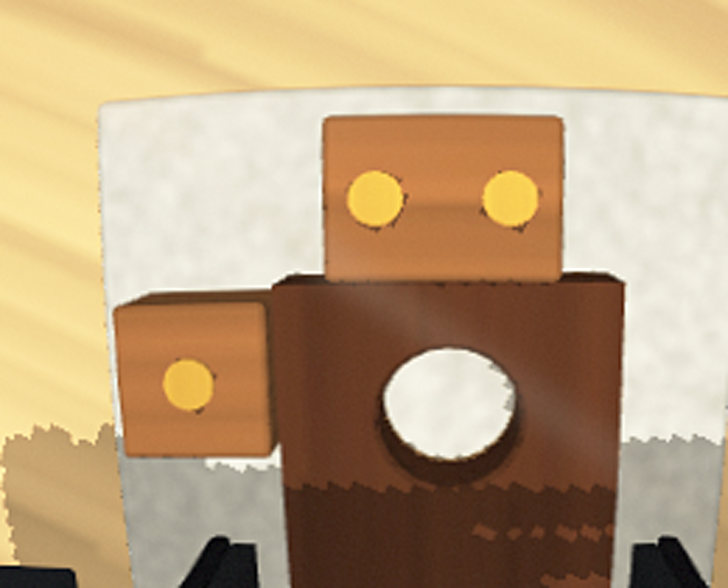

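Call:
apply_moves([
  [0, 0, 0, 0, 0, -15, 0.85],
  [0, 0, 0, 0, 0, -25, 0.85],
  [0, 0, 0, 0, 0, -30, 0.9],
  [0, 0, 0, -30, 0, -30, 1],
  [0, 0, 0, -40, 0, -40, 1],
  [0, 0, 0, 0, 0, 0, 1],
  [0, 0, 0, 0, 0, 0, 1],
])

```text
t: 26.08
tool_pos: [376.8, 277.4, 166.7]
orientation: [-3.065, -0.681, -0.004]
contact_force: [0.2, -1.0, -0.1]
grip_width: 1.0
```

```bash
python3 - <<'E'
from h import *
i=imaging.camera_info("wrist");np.savez("w15.npz",pose=i["pose"],intrinsics=i["intrinsics"])
s=imaging.snapshot("wrist")[:,:,::-1]
cv2.imwrite("pics/w15.png",s)
cv2.imwrite("pics/s15.png",imaging.snapshot("side")[:,:,::-1])
E
```

```text
(no output)
```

View pics/w15.png

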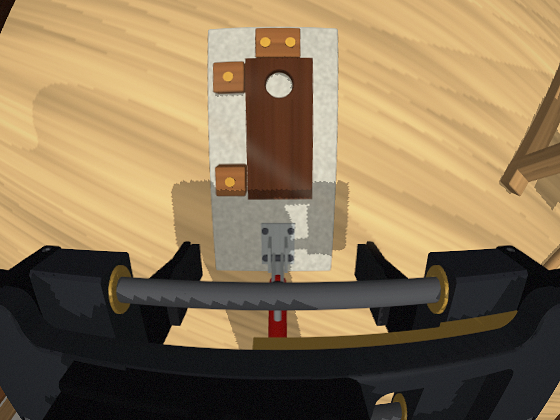

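View pics/s15.png

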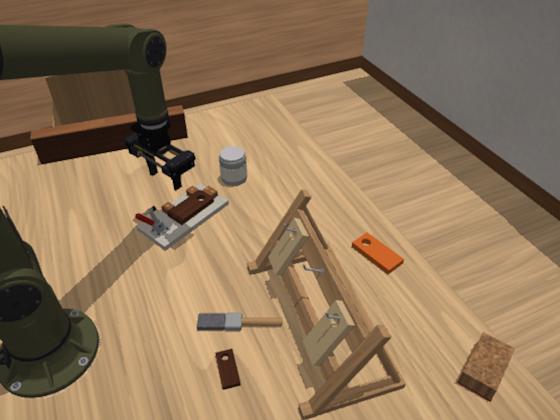

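```bash
python3 - <<'E'
import cv2
s=cv2.imread("pics/w15.png")
cv2.imwrite("pics/w15c.png",cv2.resize(s[15:215,195:345],None,fx=3,fy=3,interpolation=cv2.INTER_CUBIC))
E
```

```text
(no output)
```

View pics/w15c.png

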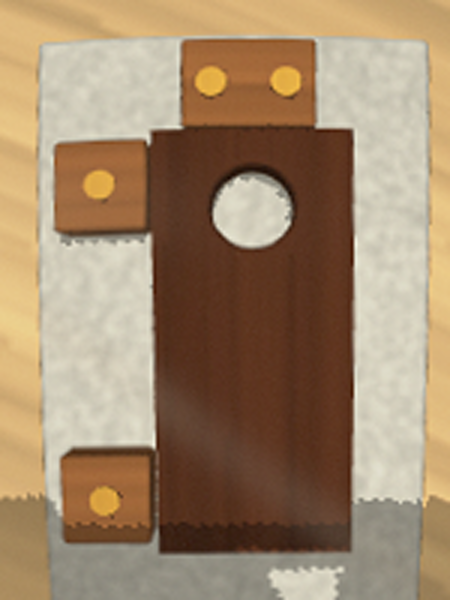

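```bash
python3 - <<'E' | sed -n '/FIX/,$p'
from h import *
from fx import rigid
i=dict(np.load("w15.npz"))
g=lambda c,z:onz("wrist",(c[0]/3+195,c[1]/3+15),z,i)[:2]
L=[((182,41),(93,20)),((315,40),(93,-20)),((315,126),(65,-20)),((182,127),(65,20)),((55,145),(62,58)),((57,233),(34,58)),((147,142),(62,30)),((148,232),(34,30)),((64,457),(-34,58)),((65,543),(-62,58)),((153,452),(-34,30)),((153,541),(-62,30))]
F=np.array([f for _,f in L],float);P=np.array([g(c,38) for c,_ in L])
o,t,e=rigid(F,P);print("FIX",o,t);c,s=np.cos(np.radians(t)),np.sin(np.radians(t));M=np.array([[c,-s],[s,c]])
print((e@M))
Q=np.array([g(c,36) for c in [(151,130),(353,129),(352,550),(160,551)]])
Fp=np.array([[65,30],[65,-30],[-65,-30],[-65,30]],float)
print((Q-o)@M); a,b,e=rigid(Fp,(Q-o)@M);print(a,b,e)
E
```

```text
FIX [435.2 303.5] 25.359704686276963
[[-0.7 -0.2]
 [-0.6  0.5]
 [ 0.3  0.7]
 [ 0.2 -0.2]
 [-0.6 -0.2]
 [ 0.3 -0.6]
 [-1.1  0.2]
 [-0.5  0.1]
 [-0.1 -0.7]
 [ 0.7  0.3]
 [ 1.  -0.3]
 [ 1.1  0.5]]
[[ 64.9  29.2]
 [ 65.  -30.7]
 [-64.6 -31.4]
 [-64.6  28.6]]
[ 0.2 -1.1] 0.23270697527946418 [[-0.1 -0. ]
 [-0.3  0.1]
 [ 0.1 -0. ]
 [ 0.3 -0.1]]
```

```bash
python3 v.py 45 0,-1,60 0,-1,9
```

```text
[-0.0, -0.0, -0.0, 21.7, 0.7, 29.1]
[-0.0, -0.0, -0.0, 21.7, 0.7, 29.1]
[-0.0, -0.0, -0.0, 21.7, 0.7, 29.1]
[0.0, 0.0, 0.0, 0.0, 0.0, 25.5]
[0.0, 0.0, 0.0, 0.0, 0.0, 25.5]
tool in fixture now [-65.18   1.03 147.33] [0.14 0.   0.06] F(fix) [ 0.56 -1.18 -1.3 ] 26.175 0.9994151029188222
```

Call:
apply_moves([
  [0, 0, 0, 21.7, 0.7, 29.1, 0.95],
  [0, 0, 0, 21.7, 0.7, 29.1, 0.92],
  [0, 0, 0, 21.7, 0.7, 29.1, 0.9],
  [0, 0, 0, 0, 0, 25.5, 0.9],
  [0, 0, 0, 0, 0, 25, 0.9],
  [0, 0, 0, 0, 0, 0, 0.9],
  [0, 0, 0, 0, -3, 0, 0.9],
  [0, 0, 0, 0, -3, 0, 0.9],
  [0, 0, 0, 0, 0, 0, 0.9],
])

```text
t: 27.3
tool_pos: [434.0, 309.6, 29.3]
orientation: [-3.064, -0.682, -0.004]
contact_force: [-0.4, 0.5, 0.1]
grip_width: 0.899
```

```bash
python3 v.py 45 0,-1,9|tail -1
```

```text
tool in fixture now [ 0.74  5.96 11.32] [0.13 0.18 0.  ] F(fix) [-0.16  0.66  0.11] 27.3 0.8991091795490068
```

Call:
apply_moves([
  [0, 0, 0, 0, -2, 0, 0.9],
  [0, 0, 0, 0, -1, 0, 0.9],
  [0, 0, 0, 0, 0, 0, 0.9],
])

```text
t: 27.68
tool_pos: [432.4, 311.6, 28.5]
orientation: [-3.064, -0.681, -0.002]
contact_force: [0.5, 0.1, -0.2]
grip_width: 0.901
```

```bash
python3 v.py 45 0,-1,9|tail -1
```

```text
tool in fixture now [ 0.09  8.47 10.48] [0.12 0.09 0.03] F(fix) [ 0.47 -0.13 -0.23] 27.675 0.9011114047043713
```

Call:
apply_moves([
  [0, 0, 0, 0, -1, 0, 0.9],
  [0, 0, 0, 0, -1, 0, 0.9],
  [0, 0, 0, 0, 0, 0, 0.9],
])

```text
t: 28.05
tool_pos: [431.5, 313.2, 28.3]
orientation: [-3.065, -0.681, -0.001]
contact_force: [0.7, -0.0, 0.1]
grip_width: 0.904
```

```bash
python3 v.py 45 0,-1,9|tail -1
```

```text
tool in fixture now [ 0.01 10.29 10.34] [0.11 0.07 0.04] F(fix) [ 0.63 -0.35  0.05] 28.05 0.9042456046880215
```

Call:
apply_moves([
  [0, 0, 0, 0, -1, 0, 0.9],
  [0, 0, 0, 0, 0, 0, 0.9],
])

```text
t: 28.3
tool_pos: [431.2, 313.9, 28.3]
orientation: [-3.065, -0.681, -0.001]
contact_force: [-0.1, -1.5, 0.3]
grip_width: 0.903
```

Call:
apply_moves([
  [0, 0, 0, 0, -1, 0, 0.9],
  [0, 0, 0, 0, 0, 0, 0.9],
])

```text
t: 28.55
tool_pos: [431.2, 314.0, 28.3]
orientation: [-3.066, -0.68, -0.001]
contact_force: [1.2, -4.8, 1.1]
grip_width: 0.897
```

Call:
apply_moves([
  [0, 0, 0, 0, -1, 0, 0.9],
  [0, 0, 0, 0, 0, 0, 0.9],
])

```text
t: 28.8
tool_pos: [431.1, 314.0, 28.2]
orientation: [3.067, 0.68, 0.001]
contact_force: [2.0, -6.8, 1.9]
grip_width: 0.9
```

```bash
python3 v.py 45 0,-1,9|tail -1
```

```text
tool in fixture now [-0.01 11.18 10.21] [-0.03  0.04  0.11] F(fix) [-1.03 -7.    1.93] 28.8 0.9003277634101969
```

Call:
apply_moves([
  [0, 0, 0, 0, 6, 0, 0.9],
  [0, 0, 0, 0, 5, 0, 0.9],
  [0, 0, 0, 0, 0, -20, 0.9],
  [0, 0, 0, 0, 0, -40, 0.9],
  [0, 0, 0, 0, 0, -45, 1],
  [0, 0, 0, -30, 0, -20, 1],
  [0, 0, 0, -30, 0, -20, 1],
  [0, 0, 0, 0, 0, 0, 1],
  [0, 0, 0, 0, 0, 0, 1],
  [0, 0, 0, 0, 0, 0, 1],
])

```text
t: 30.05
tool_pos: [380.7, 280.4, 172.5]
orientation: [-3.064, -0.681, 0.001]
contact_force: [-0.3, 0.8, 0.4]
grip_width: 0.996
```

```bash
python3 - <<'E'
from h import *
print(r.get_state()['tool_pos'])
i=imaging.camera_info("wrist");np.savez("w16.npz",pose=i["pose"],intrinsics=i["intrinsics"])
s=imaging.snapshot("wrist")[:,:,::-1]
cv2.imwrite("pics/w16.png",s)
cv2.imwrite("pics/w16c.png",cv2.resize(s[15:215,195:345],None,fx=3,fy=3,interpolation=cv2.INTER_CUBIC))
E
```

```text
[380.68259621 280.44061152 172.53423883]
```

View pics/w16c.png

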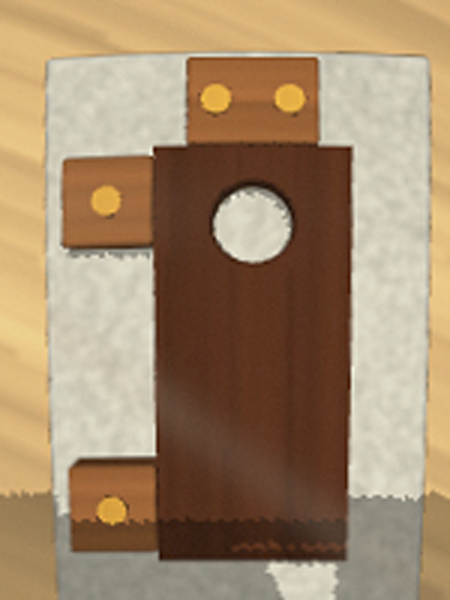

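```bash
python3 - <<'E' | sed -n '/FIX/,$p'
from h import *
from fx import rigid
i=dict(np.load("w16.npz"))
g=lambda c,z:onz("wrist",(c[0]/3+195,c[1]/3+15),z,i)[:2]
L=[((187,58),(93,20)),((318,58),(93,-20)),((318,143),(65,-20)),((188,143),(65,20)),((63,161),(62,58)),((63,247),(34,58)),((152,158),(62,30)),((153,246),(34,30)),((71,466),(-34,58)),((72,551),(-62,58)),((155,463),(-34,30)),((156,551),(-62,30))]
F=np.array([f for _,f in L],float);P=np.array([g(c,38) for c,_ in L])
o,t,e=rigid(F,P);print("FIX",o,t);c,s=np.cos(np.radians(t)),np.sin(np.radians(t));M=np.array([[c,-s],[s,c]])
print((e@M))
Q=np.array([g(c,36) for c in [(154,147),(352,146),(347,560),(159,560)]])
Fp=np.array([[65,30],[65,-30],[-65,-30],[-65,30]],float)
print((Q-o)@M); a,b,e=rigid(Fp,(Q-o)@M);print(a,b,e)
E
```

```text
FIX [435.1 304. ] 25.08959280260409
[[-0.5 -0.1]
 [-0.5  0.5]
 [ 0.4  0.6]
 [ 0.4 -0.5]
 [-0.8 -0.5]
 [ 0.3 -0.3]
 [-1.1  0.3]
 [-0.3  0.1]
 [ 0.1 -1.1]
 [ 0.6 -0.2]
 [ 0.8  0.4]
 [ 0.6  0.7]]
[[ 64.7  29.9]
 [ 65.  -29.8]
 [-64.9 -30. ]
 [-64.9  30.1]]
[-0.  0.] 0.03544453150439747 [[-0.3 -0.2]
 [ 0.   0.1]
 [ 0.1  0. ]
 [ 0.1  0.1]]
```

```bash
python3 -c "
from workcell import r
s=r.get_state();print(s['t'],s['contact_force']);print(r.job_done())"
```

```text
30.1 [-0.37686113  0.90961832 -0.57825068]
the job is handed in; nothing more can be done
None
```

The dark plate is in the drilling fixture, stained face up with its bored end at the end stop. It is released and the arm is clear. I handed the job in at 30.1 s; no verdict was reported.

- **Off the rack:** I lifted the plate about 10 mm up the slope and drew it off while gradually tilting it. Wrist force stayed within about 1–2 N, so I saw no sign of contact with the peg or rack.
- **First lowering failed:** force of about 6 N built up towards the side stops, most likely a finger on a side stop. I raised the plate and set it down 20 mm clear of them. I then re-gripped it at its middle with the tool vertical and slid it home.
- **Side stops needed a second push:** after the first release the camera put the plate about 1.1 mm short of the side stops, even though the slide had stalled. I pushed it again with an open finger until it stopped at about 7 N.
- **Last check:** the wrist camera put the plate within a few tenths of a millimetre of home in x and y, and square to 0.04°. Points on the fixture itself scattered by up to about 1 mm in the same picture.
- **Not measured:** I judged height and flatness only from the set-down contact and the pictures. I judged the pale plates, tin and brush by eye in a side view taken before the last push. They looked unmoved.

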